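# Clamp a sample canister with the torque knob and lock it

## Robot

A 6-joint arm with a two-finger parallel gripper is mounted at the origin on a cart in front of the work surface, level with it; the furniture and walls round the work are solid. World frame = base frame: x ahead of the robot, y to its left, z up, the work surface at z = 0. Lengths are in m, angles in rad, forces in N, time in s.
With the tool pointing down it reaches from about 0.375 to 0.9 m from the base axis. Payload 3.1 kg.
Tool frame: the origin (TCP) lies on the centre line of the jaws, within the pads' length; the fingertips stand ahead of it and the grasp point (between the pads) lies 3 mm ahead of it (robot.tip_reach is the z of the fingertips in the tool frame, in m); z points along the fingers, y is the line along which they close (so a half turn about z gives the same grasp; the last joint's range is limited). The gripper opens to 87 mm and grips with 3 to 60 N. Pads are 19 mm wide; open, the fingers measure 117 mm over their backs; the gripper's body (75 mm by 190 mm) begins 51 mm behind the grasp point.
Start: joints at [1.167, 0.527, 1.433, -0, 1.181, -0.178], TCP at [0.14, 0.609, 0.245] pointing down, gripper open.
Joint ranges: [-3.08, 3.08], [-0.75, 2.2], [0.22, 2.44], [-1.43, 4.57], [0, 2.65], [-2.85, 2.85]. Speed limits (rad/s): [2.79, 2.79, 3.14, 3.14, 3.14, 3.14].

## Interface

Orientations are given as a unit quaternion [x, y, z, w].
In Python, from rig import sensors, eyes, ticket, robot gives the robot as it stands.
- The arm moves only by the tool drive_tool, never from a script. Its argument "deltas" is a list that holds one entry, the list of rows, each a list of 6 numbers: the shift along the tool's x, y, z in mm, then the turn, a rotation vector about the tool's x, y, z in rad. A call has 1 to 8 rows; each row shifts and turns the commanded pose from where the row before left it, along the tool's axes as they then stand; what a row does not reach is not made up. A row lasts 1/12 s, in which the tool goes at most 41.7 mm and 7.16 degrees, less where a joint would pass 70% of its speed; a pose out of reach is approached as far as the arm can. A call is refused whole if a number of a shift passes 41.7 or a number of a turn 0.125, either way. A call with a gripper value outside its range is refused whole. "gripper" is the opening in per cent of the stroke, from 0 (shut) to 100 (fully open), set as the call begins (left out, the last holds). The fingers move at their own pace and stop on an object; "squeeze" is the grip in N (left out, the last holds). Time passes only in rows, so rows that do not move let the fingers close. It gives the time, the measured TCP pose, the force, the opening and the grip force at its end, in the units of the state.
- sensors.get_obs(): the state, without advancing time (a new reading comes with each control period).
- eyes.camera(name): name is "scene" or "top" or "wrist"; returns a dict with "img" (400x640x3 uint8, red, green, blue), "fov_y" (degrees; the focal length in pixels is half the picture's height over the tangent of half this angle, whatever the lens; pixels are square), "cx", "cy" (the principal point, pixels), "xyz" and "attitude" of the camera in the world; the wrist camera has in their place "hand_eye" (4x4, takes a point from camera to tool coordinates, whose origin is the TCP and whose axes are the flange's). Camera axes: x right, y up, looking along -z (the intrinsics and any distortion apply to the point x, -y, -z); pixel columns grow to the right and rows downward; lengths in m; the calibration is good to about 2 mm. A picture is of the moment at which its call begins: read the wrist's pose just before it. There is no depth.
- ticket.hand_in(): hands the job in; it is judged then, once.
The state is a dict: "time": time; "q": joint angles; "joint_velocities": joint speeds; "joint_torque": joint torques, N m; "position": TCP position; "tool_rot": TCP orientation; "ft_force": force on the tool from outside, world axes, zero at the start; "moment": the same for the moment, N m; "grip_width": finger opening in m; "grip_force": force on a finger pad.
Only numpy, scipy, OpenCV 4.12 (cv2) and the standard library are available. Lean on these libraries where they do the work, as an engineer would, in place of code of your own. Each camera call takes 0.05 s, during which the arm holds its last target. There are 200 camera calls.

## Task

Lay the loose sample canister in the two V blocks of the blue clamp fixture, capped end under the clamp foot and brass valve sticking out at the open side. Screw the clamp down with the black knob, clockwise, until its slip clutch has clicked at least two times, but not more than five, then slide the red lock fully home over the screw's collar to its end stop and let go. Leave the torch and the red screwdriver alone.

Things in the scene. Friction and masses are not known exactly. Their poses are not given: they have to be found in the camera images.
- fixture: blue cast C-frame clamp, fixed to the bench, 110 x 190 x 150 mm. Origin at bench level under the middle of the seated canister. y runs along the seated canister, from the open side (-y) to the column (face at y=98). V blocks at y=-14 and y=48, 26 wide; they hold the canister's axis at z=50. Arm over y=27 and beyond, underside z=97; the screw stands at x=0, y=48
- canister: black sample canister, 145 long, lying along its y. Origin at bench level under its middle when lying, axis 16 above it. Body 29 across; brass valve and 36 mm hex head at -y (head y=-47 to -60); plain cap at +y, 32 across with a flat 26 wide foot 16 below the axis. Seated: origin 34 above the fixture's, same y direction. Loose, 0.25 kg. Others on the paper at far left stay there
- canister_grip (a point): point on the canister's axis 34 mm from its middle towards the valve, between front V block and hex head when seated: grasp here across the 29 mm body; the gripper then stands clear of the arm. Axes as the canister's
- clamp_foot: round foot, 22 across, that the screw lowers (32 mm a turn, no rotation); origin at the middle of its underside. 14 to 21 mm above the seated canister at the start, so slide the canister in lengthwise: its cap foot clears the V blocks when carried 7 mm or more above its seat (9 is good, 11 the most). Clamp force at clutch slip about 20 N; the screw holds itself
- knob_grip (a point): centre of the grip zone of the black fluted torque knob on top of the screw, 36 across, 42 tall, vertical axis; the point lies 26 above its underside and 20 below its top. Free to turn; clockwise from above lowers it. Turning takes about 0.08 N m, the clutch slips at about 0.17 N m, a click every 20 degrees (0.35 rad)
- torque_knob (a joint): slip of the clutch: angle of the knob relative to the screw, rad, 0 at the start, grows by 0.35 a click when the knob is turned clockwise and the screw stands still
- lock_slide (a joint): travel of the red lock, m: 0 to 0.004 at the start (out), 0.022 at its end stop (home). It takes about 3 N. Its fork runs over the screw's collar, which blocks it about 6 mm in until the canister is clamped
- lock_grip (a point): middle of the lock's upright red paddle, 14 thick along the fixture's x, 26 along y, top 14 above the point, free 20 below it; pinch it from above across its 14 mm. It moves along the fixture's -y, towards the screw
- torch: black hand torch, 133 long, 38 across, a bystander that looks like the canister but has no brass valve; origin under its middle, lies along its y
- screwdriver_r: red screwdriver, 187 long, a bystander
- cradle_grip (a point): point fixed to the fixture, 50 above the bench, where canister_grip lies when the canister is seated; axes as the fixture's
Mind the look-alikes: they are no part of the job. Of the things like the fixture, leave any that is purple; of the rest the larger one is meant.

How it is judged:
By the outcome, as a careful person would: the job done as asked, in the order asked, and still so for the second after the job is handed in, with the robot touching nothing.
It also fails if it takes over 72 s, if anything falls off the work surface, if the arm or the gripper's body presses on something with over 40 N, if the wrist force passes 120 N, or if a joint passes its speed limit or range.

## Working session

There is one attempt and no reset: what is moved stays moved. The work goes in short steps, Python scripts to look and compute and a tool call to move; the robot and the scene stay as the last step left them, time stands still between calls to the robot, and variables do not carry over. Pictures are saved under pics/ and viewed, at most 10 in all, crops included, and the job is handed in when it is done.

Besides the shell and the picture viewer there is one more tool, called after "Emit:" as name(argument=value, ...), one argument or row to a line, values as JSON. drive_tool: Moves the arm, as the interface text tells. Its arguments: {"type":"object","properties":{"deltas":{"type":"array"},"gripper":{"type":"number"},"squeeze":{"type":"number"}},"required":["deltas"]}

```bash
ls; mkdir -p pics; cat > h.py <<'E'
import numpy as np,cv2
from rig import sensors,eyes,ticket,robot
from scipy.spatial.transform import Rotation as R
E
python3 - <<'E'
from h import *
o=sensors.get_obs();print(o, robot.tip_reach)
for n in("scene","top","wrist"):
    c=eyes.camera(n);cv2.imwrite(f"pics/{n}0.png",c["img"][:,:,::-1])
    print(n,{k:v for k,v in c.items() if k!="img"})
E
```

```text
pics
{'time': 0.0, 'q': array([ 1.16650644e+00,  5.28472308e-01,  1.43390952e+00, -3.15214728e-05,
        1.18142961e+00, -1.78485887e-01]), 'joint_velocities': array([-1.73916857e-04,  6.82242193e-05, -9.93748922e-04, -8.67286909e-04,
        5.72404135e-04, -6.15636332e-04]), 'joint_torque': array([-1.34987768e-03, -4.40047896e+01, -1.76588237e+01,  6.31576963e-02,
        5.84440981e-02, -1.78920427e-04]), 'position': array([0.13962171, 0.60848528, 0.24356554]), 'tool_rot': array([ 1.12656264e-01,  9.93633401e-01, -1.06680997e-03, -3.04747067e-04]), 'ft_force': array([-0.37786406, -0.04183478,  0.14317352]), 'moment': array([ 0.02836489,  0.03954846, -0.0431665 ]), 'grip_force': 0.0, 'grip_width': 0.08698615250820879} 0.022
scene {'fov_y': 43.71936310214285, 'cx': 314.69424311637533, 'cy': 195.3428932478347, 'xyz': array([-0.45948809, -0.5342483 ,  0.86967374]), 'attitude': array([ 0.41096143, -0.22878363, -0.44340893,  0.76299231])}
top {'fov_y': 52.471602785423705, 'cx': 318.626425286448, 'cy': 199.4848924834623, 'xyz': array([0.38071538, 0.02053788, 1.1469941 ]), 'attitude': array([-0.01827054,  0.03791975,  0.71190181, -0.70101647])}
wrist {'fov_y': 67.81710673874088, 'cx': 316.25149761987467, 'cy': 196.92394666813385, 'hand_eye': array([[ 3.46795502e-04,  9.69454448e-01,  2.45271182e-01,
         6.54197866e-02],
       [ 9.99999940e-01, -3.39748855e-04, -7.10415376e-05,
        -8.82517150e-04],
       [ 1.44590687e-05,  2.45271192e-01, -9.69454508e-01,
        -1.40155151e-01],
       [ 0.00000000e+00,  0.00000000e+00,  0.00000000e+00,
         1.00000000e+00]])}
```

View pics/top0.png

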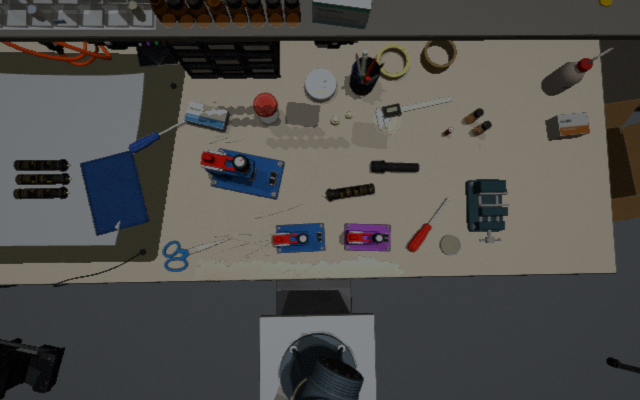

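View pics/scene0.png

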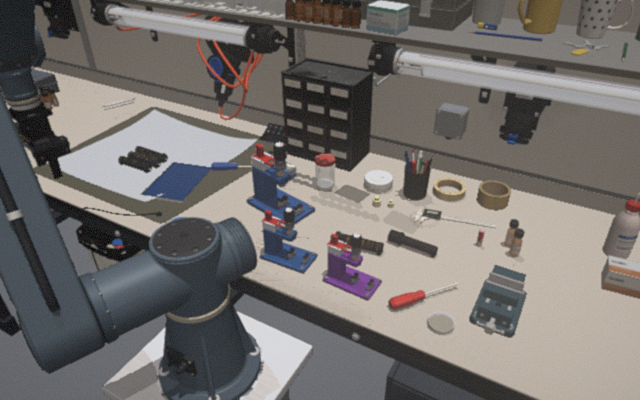

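The top view shows the larger blue fixture around (245,172) with its column to the left. The loose canister is at (350,192), the torch at (395,167), and the small blue and purple fixtures sit lower down.

```bash
cat >> h.py <<'E'
def cam(n):
    o=sensors.get_obs(); c=eyes.camera(n)
    if n=="wrist":
        T=np.eye(4);T[:3,:3]=R.from_quat(o["tool_rot"]).as_matrix();T[:3,3]=o["position"]
        T=T@c["hand_eye"]
    else:
        T=np.eye(4);T[:3,:3]=R.from_quat(c["attitude"]).as_matrix();T[:3,3]=c["xyz"]
    return c["img"],(T,200/np.tan(np.radians(c["fov_y"]/2)),c["cx"],c["cy"])
def ray(m,px,z):
    T,f,cx,cy=m; d=T[:3,:3]@np.array([(px[0]-cx)/f,-(px[1]-cy)/f,-1]); 
    return T[:3,3]+d*(z-T[2,3])/d[2]
def proj(m,P):
    T,f,cx,cy=m; p=(np.atleast_2d(P)-T[:3,3])@T[:3,:3]
    return np.c_[cx+f*p[:,0]/-p[:,2],cy+f*p[:,1]/p[:,2]]
def plan(p,q):
    "tool-frame delta mm, rotvec to get to pose"
    o=sensors.get_obs();r=R.from_quat(o["tool_rot"]);
    print("now",o["time"],o["position"].round(4),"dmm",(r.inv().apply(p-o["position"])*1e3).round(1),"rv",(r.inv()*q).as_rotvec().round(3))
E
python3 - <<'E'
from h import *
i,m=cam("top")
for n,p,z in [("canL",(328,194),.016),("canR",(374,189),.016),("fix corners",(219,149),.01),("",(284,159),.01),("",(278,196),.01),("",(212,184),.01),("knob",(241,162),.14),("torch",(395,167),.019),("org",(318,375),.0)]: print(n,ray(m,p,z).round(3))
a=cv2.resize(i[130:215,190:300],None,fx=5,fy=5,interpolation=cv2.INTER_CUBIC);b=cv2.resize(i[150:215,310:420],None,fx=5,fy=5,interpolation=cv2.INTER_CUBIC)
a=np.vstack([a[:,:],b])[:,:,::-1]
cv2.imwrite("pics/c1.png",cv2.resize(a,None,fx=.8,fy=.8))
E
```

```text
canL [ 0.486 -0.038  0.016]
canR [ 0.498 -0.168  0.016]
fix corners [0.618 0.267 0.01 ]
 [0.587 0.084 0.01 ]
 [0.483 0.102 0.01 ]
 [0.519 0.286 0.01 ]
knob [0.557 0.184 0.14 ]
torch [ 0.559 -0.229  0.019]
org [-0.011 -0.002  0.   ]
```

View pics/c1.png

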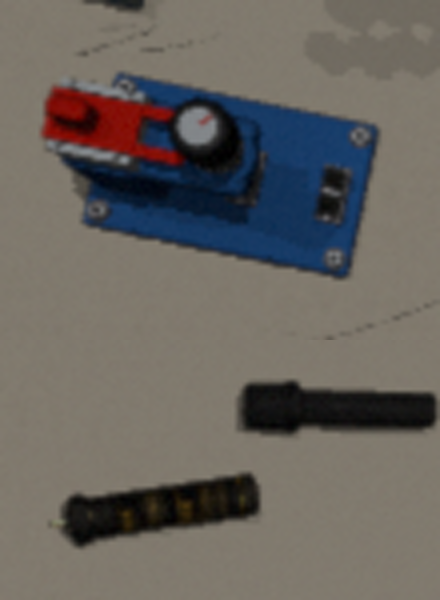

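The crop shows the canister's brass valve at its left (world +y) end and the fixture's column at left with its open side at right. The canister therefore has to be turned about 165°. I'll move to a view that covers both.

```bash
cat >> h.py <<'E'
import math
def down(psi): # tool y at angle psi (deg), tool z down
    p=np.radians(psi); y=np.array([np.cos(p),np.sin(p),0]);z=np.array([0,0,-1.]);x=np.cross(y,z)
    return R.from_matrix(np.c_[x,y,z])
def rows(*tg,v=40,w=.12):
    "tg: (pos,psi[,v]) ; prints rows from the measured pose"
    o=sensors.get_obs();p=o["position"];r=R.from_quat(o["tool_rot"]);print("t",o["time"],"at",p.round(4))
    out=[]
    for t in tg:
        P,Q=np.array(t[0],float),down(t[1]);vv=t[2] if len(t)>2 else v
        yaw=lambda r:np.arctan2(*r.apply([0,1,0])[1::-1])
        d=(r.inv()*Q).as_rotvec()
        n=max(1,math.ceil(np.linalg.norm(P-p)*1e3/vv),math.ceil(np.linalg.norm(d)/w))
        for k in range(n):
            rk=r*R.from_rotvec(d*k/n); out.append([*(rk.inv().apply(P-p)*1e3/n).round(1).tolist(),*(d/n).round(3).tolist()])
        p,r=P,Q
    for k in range(0,len(out),8): print("[["+",".join(str([float(a) for a in q]).replace(" ","") for q in out[k:k+8])+"]]")
E
python3 - <<'E'
from h import *
rows(((.5,.06,.33),5))
E
```

```text
t 0.2 at [0.1398 0.6088 0.2439]
[[[-27.9,-26.7,-5.0,-0.0,0.0,0.074],[-29.8,-24.6,-5.0,-0.0,0.0,0.074],[-31.5,-22.3,-5.0,-0.0,0.0,0.074],[-33.1,-19.9,-5.0,-0.0,0.0,0.074],[-34.5,-17.4,-5.0,-0.0,0.0,0.074],[-35.7,-14.8,-5.0,-0.0,0.0,0.074],[-36.7,-12.2,-5.0,-0.0,0.0,0.074],[-37.5,-9.4,-5.1,-0.0,0.0,0.074]]]
[[[-38.0,-6.6,-5.1,-0.0,0.0,0.074],[-38.4,-3.8,-5.1,-0.0,0.0,0.074],[-38.6,-0.9,-5.1,-0.0,0.0,0.074],[-38.6,1.9,-5.1,-0.0,0.0,0.074],[-38.3,4.8,-5.1,-0.0,0.0,0.074],[-37.9,7.6,-5.1,-0.0,0.0,0.074],[-37.2,10.4,-5.1,-0.0,0.0,0.074],[-36.3,13.1,-5.1,-0.0,0.0,0.074]]]
[[[-35.3,15.7,-5.1,-0.0,0.0,0.074]]]
```

Emit:
drive_tool(
  deltas=[
    [[-28, -27, -5, 0, 0, 0.074], [-30, -25, -5, 0, 0, 0.074], [-31.5, -22, -5, 0, 0, 0.074], [-33, -20, -5, 0, 0, 0.074], [-34.5, -17.5, -5, 0, 0, 0.074], [-35.5, -15, -5, 0, 0, 0.074], [-36.5, -12, -5, 0, 0, 0.074], [-37.5, -9.5, -5, 0, 0, 0.074]],
  ],
  gripper=70,
)

```text
time: 0.87
position: [0.3098, 0.3487, 0.2848]
tool_rot: [0.399, 0.917, 0.0, 0.0]
ft_force: [0.5, -0.2, 0.7]
grip_width: 0.0614
grip_force: 0.0
```

Emit:
drive_tool(
  deltas=[
    [[-38, -6.5, -5, 0, 0, 0.074], [-38.5, -4, -5, 0, 0, 0.074], [-38.5, -1, -5, 0, 0, 0.074], [-38.5, 2, -5, 0, 0, 0.074], [-38.5, 5, -5, 0, 0, 0.074], [-38, 7.5, -5, 0, 0, 0.074], [-37, 10.5, -5, 0, 0, 0.074], [-36.5, 13, -5, 0, 0, 0.074]],
  ],
)

```text
time: 1.53
position: [0.4795, 0.0901, 0.3248]
tool_rot: [0.65, 0.76, 0.0, -0.0]
ft_force: [-0.2, 0.9, -0.1]
grip_width: 0.061
grip_force: 0.0
```

Emit:
drive_tool(
  deltas=[
    [[-35, 16, -5, 0, 0, 0.074], [0, 0, 0, 0, 0, 0], [0, 0, 0, 0, 0, 0]],
  ],
)

```text
time: 1.78
position: [0.5013, 0.0582, 0.3295]
tool_rot: [0.677, 0.736, 0.0, 0.0]
ft_force: [0.6, -0.5, -0.6]
grip_width: 0.0605
grip_force: 0.0
```

```bash
python3 - <<'E'
from h import *
import pickle
i,m=cam("wrist");pickle.dump(m,open("w1.pkl","wb"));cv2.imwrite("pics/w1.png",i[:,:,::-1])
print(sensors.get_obs()["position"],sensors.get_obs()["q"].round(3),sensors.get_obs()["time"])
E
```

```text
[0.50000119 0.05954685 0.32911227] [-1.040e-01  2.650e-01  1.619e+00  1.000e-03  1.260e+00 -1.900e-01] 1.8333
```

View pics/w1.png

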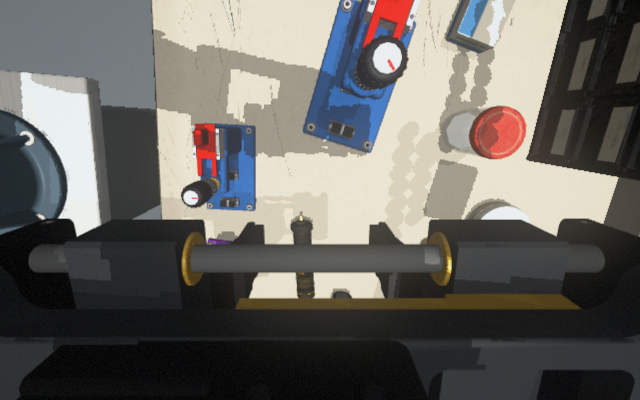

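This view shows the fixture's open end: bolts near (309,128) and (369,150), front V block near (342,131), knob top near (387,57). The canister is at (303,255), partly hidden by the gripper, with its brass valve pointing up (+y). I'll shift to -y to see it clear.

Emit:
drive_tool(
  deltas=[
    [[-40, 0, 0, 0, 0, 0], [-40, 0, 0, 0, 0, 0], [-40, 0, 0, 0, 0, 0], [-40, 0, 0, 0, 0, 0], [0, 0, 0, 0, 0, 0], [0, 0, 0, 0, 0, 0]],
  ],
)

```text
time: 2.33
position: [0.5136, -0.0994, 0.329]
tool_rot: [0.676, 0.737, 0.0, -0.001]
ft_force: [-0.7, 0.9, 0.2]
grip_width: 0.0608
grip_force: 0.0
```

```bash
python3 - <<'E'
from h import *
import pickle
i,m=cam("wrist");pickle.dump((i,m),open("w2.pkl","wb"));cv2.imwrite("pics/w2.png",i[:,:,::-1])
c=np.array([.492,-.103,.016]);u=proj(m,c)[0].astype(int);print(u)
x0,y0=max(u[0]-100,0),max(u[1]-90,0);print(x0,y0)
cv2.imwrite("pics/w2c.png",cv2.resize(i[y0:y0+140,x0:x0+200],None,fx=4,fy=4,interpolation=cv2.INTER_CUBIC)[:,:,::-1])
m=pickle.load(open("w1.pkl","rb"))
for p,z in [((309,128),.01),((369,150),.01),((387,57),.19),((387,57),.16)]:print(p,ray(m,p,z).round(4))
E
```

```text
[301 167]
201 77
(309, 128) [0.4866 0.1133 0.01  ]
(369, 150) [0.5807 0.0882 0.01  ]
(387, 57) [0.5533 0.1828 0.19  ]
(387, 57) [0.5594 0.1891 0.16  ]
```

View pics/w2c.png

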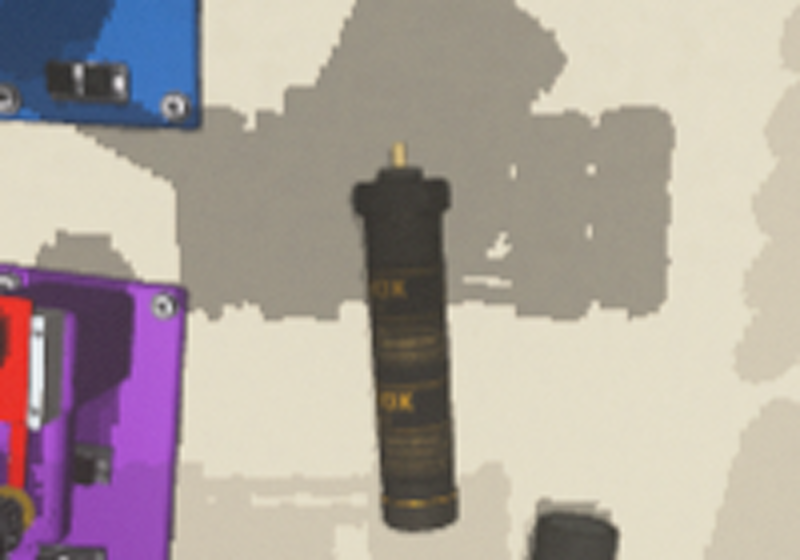

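The crop is at 4x, offset (201,77). It shows the canister with its valve tip at (399,145), the head at y=182–213 and the cap end at about (420,525). The axis passes through about (404.5,240) and (418.5,470).

```bash
python3 - <<'E'
from h import *
import pickle
i,m=pickle.load(open("w2.pkl","rb"))
f=lambda x,y,z=.016: ray(m,(201+(x+.5)/4-.5,77+(y+.5)/4-.5),z)
tip=f(399,145);head=f(401,182);head2=f(403,213);cap=f(420,525);a=f(404.5,240);b=f(418.5,470)
for n,v in dict(tip=tip,head=head,h2=head2,cap=cap,a=a,b=b,l=f(366,240),r=f(443,240)).items():print(n,v.round(4))
print("len",np.linalg.norm(tip-cap),np.linalg.norm(head-cap), np.linalg.norm(f(366,240)-f(443,240)))
d=(b-a)/np.linalg.norm(b-a);print("ang y",np.degrees(np.arctan2(d[1],d[0])), "tip-cap",np.degrees(np.arctan2(*(cap-tip)[1::-1])))
for s,n in((tip,-72.5),(head,-60),(head2,-47),(cap,72.5)): print(n,(a+d*((s-a)@d) - d*n/1e3).round(4))
# fixture points from this view
for x,y in [(174,105),(5,98)]: print("bolt",f(x,y,.01))
print("corner",f(201,126,.01))
E
```

```text
tip [ 0.484  -0.0235  0.016 ]
head [ 0.4857 -0.0366  0.016 ]
h2 [ 0.4873 -0.0476  0.016 ]
cap [ 0.5029 -0.1675  0.016 ]
a [ 0.4886 -0.0574  0.016 ]
b [ 0.5006 -0.1452  0.016 ]
l [ 0.4742 -0.0586  0.016 ]
r [ 0.5029 -0.0562  0.016 ]
len 0.14520758905924008 0.1320363226791028 0.0287813493475717
ang y -82.21387752759816 tip-cap -82.54351342357167
-72.5 [ 0.4938 -0.0953  0.016 ]
-60 [ 0.4938 -0.096   0.016 ]
-47 [ 0.4936 -0.0942  0.016 ]
72.5 [ 0.4938 -0.0955  0.016 ]
bolt [ 0.39997926 -0.01629821  0.01      ]
bolt [ 0.33784725 -0.0191626   0.01      ]
corner [ 0.41014383 -0.02288037  0.01      ]
```

View pics/w2.png

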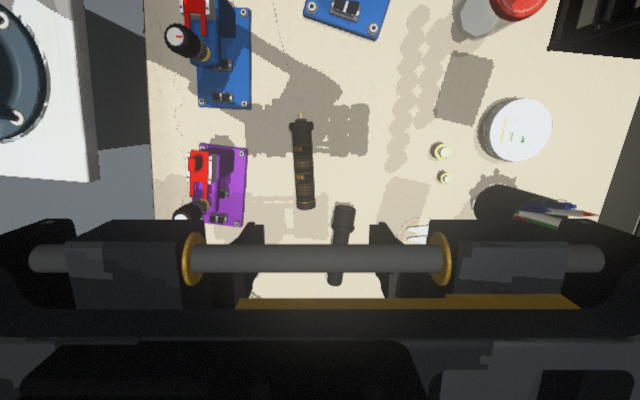

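The full wrist view agrees: canister (303,160), torch (340,245), purple fixture at lower left, meant fixture at the top. The canister's dimensions check out (145 mm long, 29 mm across). Next come two views of the fixture for triangulation.

Emit:
drive_tool(
  deltas=[
    [[36, 0, -12, 0, 0, 0], [36, 0, -12, 0, 0, 0], [36, 0, -12, 0, 0, 0], [36, 0, -12, 0, 0, 0], [36, 0, -12, 0, 0, 0], [0, 0, 0, 0, 0, 0], [0, 0, 0, 0, 0, 0]],
  ],
)

```text
time: 2.97
position: [0.497, 0.0838, 0.3902]
tool_rot: [0.673, 0.74, 0.0, 0.0]
ft_force: [-0.5, -0.2, -0.0]
grip_width: 0.0611
grip_force: 0.0
```

```bash
python3 - <<'E'
from h import *
import pickle
i,m=cam("wrist");pickle.dump((i,m),open("w3.pkl","wb"));print(sensors.get_obs()["position"])
E
```

```text
[0.49720039 0.08219994 0.38954084]
```

Emit:
drive_tool(
  deltas=[
    [[40, 0, 0, 0, 0, 0], [40, 0, 0, 0, 0, 0], [20, 0, 0, 0, 0, 0], [0, 0, 0, 0, 0, 0], [0, 0, 0, 0, 0, 0]],
  ],
)

```text
time: 3.43
position: [0.4892, 0.1795, 0.3885]
tool_rot: [0.675, 0.738, -0.001, -0.0]
ft_force: [0.1, 0.3, -0.8]
grip_width: 0.061
grip_force: 0.0
```

```bash
python3 - <<'E'
from h import *
import pickle
i,m=cam("wrist");pickle.dump((i,m),open("w4.pkl","wb"));print(sensors.get_obs()["position"],sensors.get_obs()["time"])
i3,m3=pickle.load(open("w3.pkl","rb"))
c=np.array([.56,.18,.05]);out=[]
for I,M in((i3,m3),(i,m)):
    u=proj(M,c)[0].astype(int);x0=u[0]-66;y0=max(u[1]-100,0);print(u,x0,y0)
    out.append(cv2.resize(I[y0:y0+200,x0:x0+132],None,fx=3,fy=3,interpolation=cv2.INTER_CUBIC))
cv2.imwrite("pics/f.png",np.hstack(out)[:,:,::-1])
E
```

```text
[0.48948456 0.17878083 0.38872557] 3.4833
[362 105] 296 5
[359 166] 293 66
```

View pics/f.png

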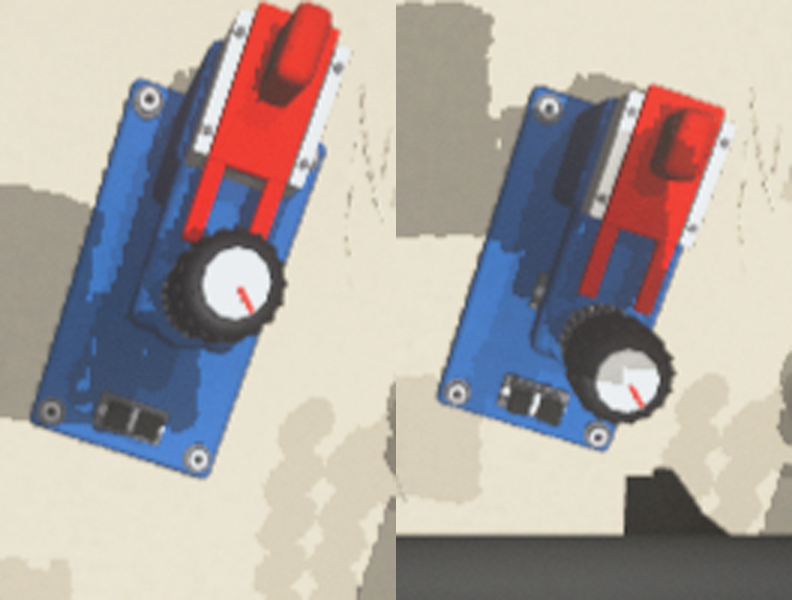

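The two 3x crops (offsets (296,5) and (293,66)) show matching features: base bolts, rail screws, the knob's top disc, the red plate and its paddle. I'll triangulate them.

```bash
cat > tri.py <<'E'
from h import *
import pickle
m3=pickle.load(open("w3.pkl","rb"))[1];m4=pickle.load(open("w4.pkl","rb"))[1]
L=lambda x,y:(296+(x+.5)/3-.5,5+(y+.5)/3-.5)
Rr=lambda x,y:(293+(x-396+.5)/3-.5,66+(y+.5)/3-.5)
def tri(a,b):
    A=np.zeros((3,3));B=np.zeros(3);rs=[]
    for m,p in((m3,L(*a)),(m4,Rr(*b))):
        d=ray(m,p,0)-m[0][:3,3];d/=np.linalg.norm(d);P=np.eye(3)-np.outer(d,d);A+=P;B+=P@m[0][:3,3]
    return np.linalg.solve(A,B)
F=dict(A=((149,98),(549,107)),B=((51,411),(457,394)),C=((198,459),(598,436)),knob=((236,283),(627,380)),
 s1=((238,31),(631,112)),s2=((207,130),(601,198)),s3=((337,67),(724,143)),s4=((303,164),(691,228)),
 p1=((214,160),(614,228)),p2=((272,180),(660,242)),prongL=((194,237),(588,292)),prongR=((260,235),(645,310)))
if __name__=="__main__":
    Q={k:tri(*v) for k,v in F.items()}
    for k,v in Q.items():print(k,v.round(4))
    ang=lambda a,b:np.degrees(np.arctan2(*(Q[b]-Q[a])[1::-1])).round(2)
    print("BA",ang("B","A"),"BC",ang("B","C"),"s2s1",ang("s2","s1"),"s4s3",ang("s4","s3"),"p1p2",ang("p1","p2"))
    # fixed-height bolts
    for z in(.008,.012):
        g={k:(ray(m3,L(*F[k][0]),z),ray(m4,Rr(*F[k][1]),z)) for k in "ABC"}
        for k in g: print(z,k,g[k][0].round(4),g[k][1].round(4))
E
python3 tri.py
```

```text
A [0.525  0.2801 0.0192]
B [0.489  0.1157 0.0221]
C [0.5752 0.0965 0.0182]
knob [0.5476 0.1763 0.2179]
s1 [0.5473 0.2719 0.1529]
s2 [0.5402 0.2373 0.1508]
s3 [0.5865 0.2634 0.1528]
s4 [0.579  0.2285 0.1517]
p1 [0.5448 0.2258 0.1567]
p2 [0.5674 0.2217 0.1513]
prongL [0.54  0.198 0.15 ]
prongR [0.5593 0.1969 0.1814]
BA 77.65 BC -12.58 s2s1 78.39 s4s3 77.79 p1p2 -10.39
0.008 A [0.5256 0.2829 0.008 ] [0.5259 0.2809 0.008 ]
0.008 B [0.4889 0.1148 0.008 ] [0.4891 0.1121 0.008 ]
0.008 C [0.5769 0.0955 0.008 ] [0.5769 0.0935 0.008 ]
0.012 A [0.5254 0.2819 0.012 ] [0.5256 0.2806 0.012 ]
0.012 B [0.4889 0.1151 0.012 ] [0.4891 0.1132 0.012 ]
0.012 C [0.5763 0.0959 0.012 ] [0.5762 0.0947 0.012 ]
```

```bash
python3 - <<'E'
from h import *
import pickle
from tri import *
i,m=pickle.load(open("w2.pkl","rb"))
for p,z in[((216,175),.09),((216,175),.06),((210,212),.1),((234,190),.03)]:print("purple",p,ray(m,p,z).round(3))
for p,z in[((218,45),.09)]:print("sblue",p,ray(m,p,z).round(3))
for z in(.03,.045):print("V",ray(m3,L(132,418),z).round(4),ray(m4,Rr(533,399),z).round(4))
rows(((.4893,-.0616,.11),7.6),((.4893,-.0616,.025),7.6,20))
E
```

```text
purple (216, 175) [ 0.385 -0.112  0.09 ]
purple (216, 175) [ 0.375 -0.118  0.06 ]
purple (210, 212) [ 0.381 -0.159  0.1  ]
purple (234, 190) [ 0.393 -0.145  0.03 ]
sblue (218, 45) [0.387 0.043 0.09 ]
V [0.534  0.1167 0.03  ] [0.5329 0.1187 0.03  ]
V [0.5327 0.1177 0.045 ] [0.5315 0.1225 0.045 ]
t 3.4833 at [0.4895 0.1788 0.3887]
[[[-23.9,-2.1,27.9,-0.0,0.0,-0.005],[-23.9,-2.2,27.9,-0.0,0.0,-0.005],[-23.9,-2.3,27.9,-0.0,0.0,-0.005],[-23.9,-2.4,27.9,-0.0,0.0,-0.005],[-23.9,-2.5,27.9,-0.0,0.0,-0.005],[-23.9,-2.6,27.9,-0.0,0.0,-0.005],[-23.9,-2.7,27.9,-0.0,0.0,-0.005],[-23.9,-2.9,27.9,-0.0,0.0,-0.005]]]
[[[-23.8,-3.0,27.9,-0.0,0.0,-0.005],[-23.8,-3.1,27.9,-0.0,0.0,-0.005],[0.0,0.0,17.0,0.0,0.0,0.0],[0.0,0.0,17.0,0.0,0.0,0.0],[0.0,0.0,17.0,0.0,0.0,0.0],[0.0,0.0,17.0,0.0,0.0,0.0],[0.0,0.0,17.0,0.0,0.0,0.0]]]
```

Emit:
drive_tool(
  deltas=[
    [[-24, -2, 28, 0, 0, -0.005], [-24, -2, 28, 0, 0, -0.005], [-24, -2.5, 28, 0, 0, -0.005], [-24, -2.5, 28, 0, 0, -0.005], [-24, -2.5, 28, 0, 0, -0.005], [-24, -2.5, 28, 0, 0, -0.005], [-24, -3, 28, 0, 0, -0.005], [-24, -3, 28, 0, 0, -0.005]],
  ],
)

```text
time: 4.15
position: [0.4894, -0.0164, 0.1644]
tool_rot: [0.662, 0.75, -0.0, 0.0]
ft_force: [0.1, -0.3, -0.3]
grip_width: 0.0609
grip_force: 0.0
```

Emit:
drive_tool(
  deltas=[
    [[-24, -3, 28, 0, 0, -0.005], [-24, -3, 28, 0, 0, -0.005], [0, 0, 20, 0, 0, 0], [0, 0, 0, 0, 0, 0], [0, 0, 0, 0, 0, 0]],
  ],
)

```text
time: 4.57
position: [0.489, -0.0631, 0.0887]
tool_rot: [0.658, 0.753, -0.001, -0.002]
ft_force: [1.0, -0.3, 1.1]
grip_width: 0.0607
grip_force: 0.0
```

```bash
python3 - <<'E'
from h import *
rows(((.4893,-.0616,.025),7.6,20))
E
```

```text
t 4.5667 at [ 0.489  -0.0631  0.0887]
[[[0.3,0.2,15.9,-0.001,-0.0,0.0],[0.3,0.2,15.9,-0.001,-0.0,0.0],[0.3,0.1,15.9,-0.001,-0.0,0.0],[0.4,0.1,15.9,-0.001,-0.0,0.0]]]
```

Emit:
drive_tool(
  deltas=[
    [[0.4, 0, 16, 0, 0, 0], [0.4, 0, 16, 0, 0, 0], [0.4, 0, 16, 0, 0, 0], [0.3, 0, 14, 0, 0, 0], [0, 0, 0, 0, 0, 0], [0, 0, 0, 0, 0, 0]],
  ],
)

```text
time: 5.07
position: [0.4905, -0.0603, 0.0286]
tool_rot: [0.657, 0.754, 0.0, 0.0]
ft_force: [-0.3, -0.5, 0.3]
grip_width: 0.0607
grip_force: 0.0
```

Emit:
drive_tool(
  deltas=[
    [[0, 0, 0, 0, 0, 0], [0, 0, 0, 0, 0, 0], [0, 0, 0, 0, 0, 0], [0, 0, 0, 0, 0, 0], [0, 0, 0, 0, 0, 0], [0, 0, 0, 0, 0, 0]],
  ],
  gripper=0,
  squeeze=45,
)

```text
time: 5.57
position: [0.4894, -0.0603, 0.0278]
tool_rot: [0.657, 0.754, -0.0, -0.001]
ft_force: [-2.6, -0.3, 2.1]
grip_width: 0.0285
grip_force: 4.1
```

Emit:
drive_tool(
  deltas=[
    [[0, 0, 0, 0, 0, 0], [0, 0, 0, 0, 0, 0], [0, 0, 0, 0, 0, 0]],
  ],
)

```text
time: 5.82
position: [0.4895, -0.0603, 0.0278]
tool_rot: [0.657, 0.754, -0.0, -0.001]
ft_force: [-1.5, 0.5, 5.3]
grip_width: 0.0281
grip_force: 45.0
```

Emit:
drive_tool(
  deltas=[
    [[0, 0, -10, 0, 0, 0], [0, 0, -25, 0, 0, 0], [0, 0, -25, 0, 0, 0], [0, 0, -25, 0, 0, 0], [0, 0, -25, 0, 0, 0], [0, 0, -25, 0, 0, 0], [0, 0, 0, 0, 0, 0], [0, 0, 0, 0, 0, 0]],
  ],
)

```text
time: 6.48
position: [0.4909, -0.0606, 0.1638]
tool_rot: [0.657, 0.754, 0.001, 0.002]
ft_force: [0.2, -0.5, -3.0]
grip_width: 0.0279
grip_force: 44.9
```

```bash
python3 - <<'E'
from h import *
o=sensors.get_obs();print(o["position"],o["q"].round(3),o["grip_force"],o["grip_width"])
O=np.array([.537,.130]);y=np.array([np.cos(np.radians(78)),np.sin(np.radians(78))])
# axis is 11.8 mm below TCP; TCP 1.4 mm beyond grip point towards valve (pick y -.0603)
g=O-.034*y-.0013*y
pre=g-.125*y
print("g",g,"pre",pre)
rows(((*pre,.165),8+80),((*pre,.165),168),w=.122)
E
```

```text
[ 0.49093966 -0.06063714  0.16383654] [-0.349  0.477  1.838  0.     0.823 -0.486] 44.939287304878235 0.027920553503153468
g [0.52966072 0.09547139] pre [ 0.50367176 -0.02679706]
t 6.4833 at [ 0.4909 -0.0606  0.1638]
[[[2.6,1.4,-0.1,0.0,0.0,-0.117],[2.5,1.7,-0.1,0.0,0.0,-0.117],[2.2,2.0,-0.1,0.0,0.0,-0.117],[2.0,2.3,-0.1,0.0,0.0,-0.117],[1.7,2.5,-0.1,0.0,0.0,-0.117],[1.4,2.7,-0.1,0.0,0.0,-0.117],[1.1,2.8,-0.1,0.0,0.0,-0.117],[0.8,2.9,-0.1,0.0,0.0,-0.117]]]
[[[0.4,3.0,-0.1,0.0,0.0,-0.117],[0.1,3.0,-0.1,0.0,0.0,-0.117],[-0.3,3.0,-0.1,0.0,0.0,-0.117],[-0.6,2.9,-0.1,0.0,0.0,-0.117],[0.0,0.0,0.0,0.0,0.0,-0.116],[0.0,0.0,0.0,0.0,0.0,-0.116],[0.0,0.0,0.0,0.0,0.0,-0.116],[0.0,0.0,0.0,0.0,0.0,-0.116]]]
[[[0.0,0.0,0.0,0.0,0.0,-0.116],[0.0,0.0,0.0,0.0,0.0,-0.116],[0.0,0.0,0.0,0.0,0.0,-0.116],[0.0,0.0,0.0,0.0,0.0,-0.116],[0.0,0.0,0.0,0.0,0.0,-0.116],[0.0,0.0,0.0,0.0,0.0,-0.116],[0.0,0.0,0.0,0.0,0.0,-0.116],[0.0,0.0,0.0,0.0,0.0,-0.116]]]
```

The shoulder has an offset, so q6 would leave its range at the fixture with this grasp. The half-turned grasp fits (q6 about 2.66 going to 0.18). I'll set the canister back down and regrasp it with the gripper turned 180° and leaning slightly, so the hand stays away from the knob.

Emit:
drive_tool(
  deltas=[
    [[0, 0, 25, 0, 0, 0], [0, 0, 30, 0, 0, 0], [0, 0, 30, 0, 0, 0], [0, 0, 25, 0, 0, 0], [0, 0, 15, 0, 0, 0], [0, 0, 9, 0, 0, 0], [0, 0, 0, 0, 0, 0], [0, 0, 0, 0, 0, 0]],
  ],
)

```text
time: 7.15
position: [0.4891, -0.0601, 0.0274]
tool_rot: [0.657, 0.754, -0.0, -0.001]
ft_force: [-0.4, 0.2, -2.9]
grip_width: 0.0281
grip_force: 45.0
```

Emit:
drive_tool(
  deltas=[
    [[0, 0, 1.5, 0, 0, 0], [0, 0, 0, 0, 0, 0]],
  ],
)

```text
time: 7.32
position: [0.4898, -0.0603, 0.0266]
tool_rot: [0.657, 0.754, -0.0, -0.0]
ft_force: [-0.5, 0.0, -2.2]
grip_width: 0.0278
grip_force: 45.0
```

Emit:
drive_tool(
  deltas=[
    [[0, 0, 0, 0, 0, 0], [0, 0, 0, 0, 0, 0], [0, 0, 0, 0, 0, 0], [0, 0, 0, 0, 0, 0], [0, 0, -30, 0, 0, 0], [0, 0, -30, 0, 0, 0], [0, 0, -30, 0, 0, 0], [0, 0, 0, 0, 0, 0.1]],
  ],
  gripper=70,
)

```text
time: 7.98
position: [0.493, -0.0613, 0.1217]
tool_rot: [0.694, 0.72, 0.002, 0.004]
ft_force: [0.8, -0.7, -0.7]
grip_width: 0.0603
grip_force: 0.0
```

Emit:
drive_tool(
  deltas=[
    [[0, 0, 0, 0, 0, 0.12], [0, 0, 0, 0, 0, 0.12], [0, 0, 0, 0, 0, 0.12], [0, 0, 0, 0, 0, 0.12], [0, 0, 0, 0, 0, 0.12], [0, 0, 0, 0, 0, 0.12], [0, 0, 0, 0, 0, 0.12], [0, 0, 0, 0, 0, 0.12]],
  ],
)

```text
time: 8.65
position: [0.4901, -0.0604, 0.1173]
tool_rot: [0.949, 0.315, 0.0, 0.0]
ft_force: [-0.1, -0.6, -0.2]
grip_width: 0.0607
grip_force: 0.0
```

Emit:
drive_tool(
  deltas=[
    [[0, 0, 0, 0, 0, 0.12], [0, 0, 0, 0, 0, 0.12], [0, 0, 0, 0, 0, 0.12], [0, 0, 0, 0, 0, 0.12], [0, 0, 0, 0, 0, 0.12], [0, 0, 0, 0, 0, 0.12], [0, 0, 0, 0, 0, 0.12], [0, 0, 0, 0, 0, 0.12]],
  ],
)

```text
time: 9.32
position: [0.4901, -0.0604, 0.1173]
tool_rot: [0.987, -0.158, 0.0, 0.0]
ft_force: [0.9, -0.6, 0.6]
grip_width: 0.0608
grip_force: 0.0
```

Emit:
drive_tool(
  deltas=[
    [[0, 0, 0, 0, 0, 0.12], [0, 0, 0, 0, 0, 0.12], [0, 0, 0, 0, 0, 0.12], [0, 0, 0, 0, 0, 0.12], [0, 0, 0, 0, 0, 0.12], [0, 0, 0, 0, 0, 0.12], [0, 0, 0, 0, 0, 0.12], [0, 0, 0, 0, 0, 0.12]],
  ],
)

```text
time: 9.98
position: [0.4901, -0.0604, 0.1173]
tool_rot: [0.803, -0.596, 0.0, -0.0]
ft_force: [0.1, 0.5, -0.2]
grip_width: 0.0606
grip_force: 0.0
```

Emit:
drive_tool(
  deltas=[
    [[0, 0, 0, 0, 0, 0.12], [0, 0, 0, 0, 0.1, 0], [0, 0, 0, 0, 0.1, 0], [0, 0, 0, 0, 0, 0], [0, 0, 0, 0, 0, 0]],
  ],
)

```text
time: 10.4
position: [0.4902, -0.0729, 0.1237]
tool_rot: [0.769, -0.633, 0.066, 0.05]
ft_force: [-0.0, 0.5, 0.2]
grip_width: 0.0609
grip_force: 0.0
```

```bash
cat >> h.py <<'E'
def tilt(psi,th): return down(psi)*R.from_rotvec([0,th,0])
E
sed -i 's/Q=np.array(t\[0\],float),down(t\[1\])/Q=np.array(t[0],float),(t[1] if isinstance(t[1],R) else down(t[1]))/' h.py
python3 - <<'E'
from h import *
rows(((.4888,-.058,.07),tilt(-172.3,.2)),((.4888,-.058,.029),tilt(-172.3,.2),15))
print(sensors.get_obs()["q"].round(3))
i,m=cam("wrist");import pickle;pickle.dump((i,m),open("w5.pkl","wb"))
d=np.array([.132,-.991,0]);M=np.array([.4938,-.0953,.016]);print(proj(m,[M+d*.0725,M,M-d*.0725]))
cv2.imwrite("pics/w5.png",i[:,:,::-1])
E
```

```text
t 10.4 at [ 0.4902 -0.0729  0.1237]
[[[-11.8,-0.6,25.3,-0.008,0.017,0.029],[-12.2,-0.5,25.1,-0.008,0.017,0.029],[-2.7,0.0,13.4,0.0,0.0,0.0],[-2.7,0.0,13.4,0.0,0.0,0.0],[-2.7,0.0,13.4,0.0,0.0,0.0]]]
[-0.29   0.544  1.903 -0.248  0.626  2.854]
[[324.16900569 112.02603601]
 [318.80624723 197.17483969]
 [313.6883991  278.43500608]]
```

The tilt pushed q6 to its limit here. I'll untilt, grasp vertically, rotate the canister, set it down in front of the fixture and take the leaning grasp there, where q6 is about 0.2.

Emit:
drive_tool(
  deltas=[
    [[0, 0, 0, 0, -0.1, 0], [0, 0, 0, 0, -0.1, 0], [0, 0, 0, 0, 0, 0], [0, 0, 0, 0, 0, 0]],
  ],
)

```text
time: 10.78
position: [0.4908, -0.0752, 0.1234]
tool_rot: [0.771, -0.636, -0.01, -0.012]
ft_force: [0.2, -0.8, -0.0]
grip_width: 0.0608
grip_force: 0.0
```

```bash
python3 - <<'E'
from h import *
print(sensors.get_obs()["q"].round(3))
rows(((.4891,-.0600,.07),-172),((.4891,-.0600,.026),-172,15))
E
```

```text
[-0.394  0.553  1.857  0.043  0.744  2.525]
t 10.7833 at [ 0.4908 -0.0752  0.1234]
[[[-6.8,-0.4,26.9,-0.002,0.015,0.026],[-7.2,-0.3,26.8,-0.002,0.015,0.026],[0.0,0.0,14.7,0.0,0.0,0.0],[0.0,0.0,14.7,0.0,0.0,0.0],[0.0,0.0,14.7,0.0,0.0,0.0]]]
```

Emit:
drive_tool(
  deltas=[
    [[-7, -0.4, 27, -0.002, 0.015, 0.026], [-7, -0.3, 27, -0.002, 0.015, 0.026], [0, 0, 0, 0, 0, 0], [0, 0, 0, 0, 0, 0]],
  ],
)

```text
time: 11.12
position: [0.4866, -0.0569, 0.0689]
tool_rot: [0.757, -0.654, -0.003, 0.0]
ft_force: [-0.1, -0.2, 0.2]
grip_width: 0.0608
grip_force: 0.0
```

```bash
python3 - <<'E'
from h import *
print(sensors.get_obs()["q"].round(3))
rows(((.4891,-.0600,.026),-172,15))
E
```

```text
[-0.346  0.652  1.903  0.003  0.592  2.647]
t 11.1167 at [ 0.4866 -0.0569  0.0689]
[[[1.2,-0.7,14.3,0.001,0.001,0.002],[1.2,-0.7,14.3,0.001,0.001,0.002],[1.2,-0.7,14.3,0.001,0.001,0.002]]]
```

Emit:
drive_tool(
  deltas=[
    [[1, -0.7, 14, 0, 0, 0], [1, -0.7, 14, 0, 0, 0], [1, -0.7, 14, 0, 0, 0], [0, 0, 0, 0, 0, 0], [0, 0, 0, 0, 0, 0]],
  ],
)

```text
time: 11.53
position: [0.4913, -0.061, 0.0286]
tool_rot: [0.756, -0.654, -0.0, -0.001]
ft_force: [0.1, 0.5, -0.0]
grip_width: 0.0607
grip_force: 0.0
```

Emit:
drive_tool(
  deltas=[
    [[0, 0, 0, 0, 0, 0], [0, 0, 0, 0, 0, 0], [0, 0, 0, 0, 0, 0], [0, 0, 0, 0, 0, 0], [0, 0, 0, 0, 0, 0], [0, 0, 0, 0, 0, 0], [0, 0, 0, 0, 0, 0], [0, 0, 0, 0, 0, 0]],
  ],
  gripper=0,
)

```text
time: 12.2
position: [0.4906, -0.0608, 0.0281]
tool_rot: [0.756, -0.654, -0.001, -0.001]
ft_force: [-1.3, 0.4, 4.8]
grip_width: 0.0278
grip_force: 44.9
```

Emit:
drive_tool(
  deltas=[
    [[0, 0, -10, 0, 0, 0], [0, 0, -25, 0, 0, 0], [0, 0, -25, 0, 0, 0], [0, 0, -5, 0, 0, 0], [0, 0, 0, 0, 0, 0]],
  ],
)

```text
time: 12.62
position: [0.492, -0.0613, 0.0944]
tool_rot: [0.756, -0.654, 0.001, -0.002]
ft_force: [0.3, -0.1, -2.8]
grip_width: 0.0281
grip_force: 44.9
```

```bash
python3 - <<'E'
from h import *
o=sensors.get_obs();print(o["q"].round(3),o["position"],o["grip_force"],o["grip_width"])
rows(((.5037,-.0268,.09),-90),((.5037,-.0268,.09),-12))
E
```

```text
[-0.351  0.604  1.882  0.004  0.652  2.643] [ 0.49202094 -0.0613147   0.0944483 ] 44.87182080745697 0.02807065323225376
t 12.6167 at [ 0.492  -0.0613  0.0944]
[[[-2.7,-1.4,0.4,-0.0,-0.0,-0.119],[-2.5,-1.7,0.4,-0.0,-0.0,-0.119],[-2.3,-2.0,0.4,-0.0,-0.0,-0.119],[-2.1,-2.2,0.4,-0.0,-0.0,-0.119],[-1.8,-2.5,0.4,-0.0,-0.0,-0.119],[-1.5,-2.7,0.4,-0.0,-0.0,-0.119],[-1.1,-2.8,0.4,-0.0,-0.0,-0.119],[-0.8,-2.9,0.4,-0.0,-0.0,-0.119]]]
[[[-0.5,-3.0,0.4,-0.0,-0.0,-0.119],[-0.1,-3.0,0.4,-0.0,-0.0,-0.119],[0.3,-3.0,0.4,-0.0,-0.0,-0.119],[0.6,-3.0,0.4,-0.0,-0.0,-0.119],[0.0,0.0,0.0,0.0,0.0,-0.113],[0.0,0.0,0.0,0.0,0.0,-0.113],[0.0,0.0,0.0,0.0,0.0,-0.113],[0.0,0.0,0.0,0.0,0.0,-0.113]]]
[[[0.0,0.0,0.0,0.0,0.0,-0.113],[0.0,0.0,0.0,0.0,0.0,-0.113],[0.0,0.0,0.0,0.0,0.0,-0.113],[0.0,0.0,0.0,0.0,0.0,-0.113],[0.0,0.0,0.0,0.0,0.0,-0.113],[0.0,0.0,0.0,0.0,0.0,-0.113],[0.0,0.0,0.0,0.0,0.0,-0.113],[0.0,0.0,0.0,0.0,0.0,-0.113]]]
```

Emit:
drive_tool(
  deltas=[
    [[-2.7, -1.4, 0, 0, 0, -0.119], [-2.5, -1.7, 0, 0, 0, -0.119], [-2.3, -2, 0, 0, 0, -0.119], [-2, -2.2, 0, 0, 0, -0.119], [-1.8, -2.5, 0, 0, 0, -0.119], [-1.5, -2.7, 0, 0, 0, -0.119], [-1, -2.8, 0, 0, 0, -0.119], [-0.8, -2.9, 0, 0, 0, -0.119]],
  ],
)

```text
time: 13.28
position: [0.4978, -0.0376, 0.0914]
tool_rot: [0.973, -0.232, -0.002, -0.001]
ft_force: [0.1, -0.1, -1.2]
grip_width: 0.028
grip_force: 44.9
```

Emit:
drive_tool(
  deltas=[
    [[-0.5, -3, 0, 0, 0, -0.119], [0, -3, 0, 0, 0, -0.119], [0.3, -3, 0, 0, 0, -0.119], [0.6, -3, 0, 0, 0, -0.119], [0, 0, 0, 0, 0, -0.113], [0, 0, 0, 0, 0, -0.113], [0, 0, 0, 0, 0, -0.113], [0, 0, 0, 0, 0, -0.113]],
  ],
)

```text
time: 13.95
position: [0.5017, -0.0263, 0.0914]
tool_rot: [0.974, 0.228, -0.001, -0.002]
ft_force: [0.2, 1.2, -2.5]
grip_width: 0.028
grip_force: 44.9
```

Emit:
drive_tool(
  deltas=[
    [[0, 0, 0, 0, 0, -0.113], [0, 0, 0, 0, 0, -0.113], [0, 0, 0, 0, 0, -0.113], [0, 0, 0, 0, 0, -0.113], [0, 0, 0, 0, 0, -0.113], [0, 0, 0, 0, 0, -0.113], [0, 0, 0, 0, 0, -0.113], [0, 0, 0, 0, 0, -0.113]],
  ],
)

```text
time: 14.62
position: [0.5017, -0.0264, 0.0915]
tool_rot: [0.777, 0.63, -0.0, -0.002]
ft_force: [0.2, 0.4, -2.4]
grip_width: 0.0281
grip_force: 44.9
```

```bash
python3 - <<'E'
from h import *
o=sensors.get_obs();print(o["q"].round(3),o["position"],o["tool_rot"].round(3))
rows(((.5037,-.0268,.04),-12,25),((.5037,-.0268,.028),-12,10))
E
```

```text
[-0.277  0.617  1.863  0.004  0.666 -0.072] [ 0.50172164 -0.02636937  0.0914504 ] [ 0.777  0.63  -0.    -0.002]
t 14.6167 at [ 0.5017 -0.0264  0.0915]
[[[-0.0,0.7,17.1,-0.001,-0.001,0.001],[-0.0,0.7,17.1,-0.001,-0.001,0.001],[-0.0,0.7,17.1,-0.001,-0.001,0.001],[0.0,0.0,6.0,0.0,0.0,0.0],[0.0,0.0,6.0,0.0,0.0,0.0]]]
```

Emit:
drive_tool(
  deltas=[
    [[0, 0.7, 17, 0, 0, 0], [0, 0.7, 17, 0, 0, 0], [0, 0.7, 17, 0, 0, 0], [0, 0, 8, 0, 0, 0], [0, 0, 4, 0, 0, 0], [0, 0, 0, 0, 0, 0], [0, 0, 0, 0, 0, 0]],
  ],
)

```text
time: 15.2
position: [0.5046, -0.0268, 0.0296]
tool_rot: [0.778, 0.628, 0.001, -0.001]
ft_force: [0.7, -0.5, -2.2]
grip_width: 0.0278
grip_force: 44.9
```

Emit:
drive_tool(
  deltas=[
    [[0, 0, 0, 0, 0, 0], [0, 0, 0, 0, 0, 0], [0, 0, 0, 0, 0, 0], [0, 0, -5, 0, 0, 0], [-2, 0, 0, 0, 0.1, 0], [-2, 0, 0, 0, 0.1, 0], [0, 0, 0, 0, 0, 0], [0, 0, 0, 0, 0, 0]],
  ],
  gripper=60,
)

```text
time: 15.87
position: [0.5033, -0.0313, 0.0347]
tool_rot: [0.777, 0.624, 0.064, -0.054]
ft_force: [-0.1, 0.5, 0.2]
grip_width: 0.0525
grip_force: 0.0
```

```bash
python3 - <<'E'
from h import *
o=sensors.get_obs();print(o["q"].round(3),o["position"],o["tool_rot"].round(3))
y=np.array([np.cos(np.radians(78)),np.sin(np.radians(78)),0])
p=np.array([.5033,-.0269,.029])-.003*y
rows((p,tilt(-12,.2),25))
E
```

```text
[-0.38   0.733  1.891  0.309  0.571 -0.428] [ 0.50328513 -0.03125905  0.03472084] [ 0.777  0.624  0.064 -0.054]
t 15.8667 at [ 0.5033 -0.0313  0.0347]
[[[0.3,-0.9,5.9,-0.003,0.032,-0.008]]]
```

Emit:
drive_tool(
  deltas=[
    [[0.3, 0, 5.5, 0, 0.03, -0.008], [0, 0, 0, 0, 0, 0]],
  ],
)

```text
time: 16.03
position: [0.5031, -0.0287, 0.0288]
tool_rot: [0.772, 0.628, 0.076, -0.064]
ft_force: [0.5, 0.4, -0.2]
grip_width: 0.0518
grip_force: 0.0
```

Emit:
drive_tool(
  deltas=[
    [[0, 0, 0, 0, 0, 0], [0, 0, 0, 0, 0, 0], [0, 0, 0, 0, 0, 0], [0, 0, 0, 0, 0, 0], [0, 0, 0, 0, 0, 0], [0, 0, 0, 0, 0, 0], [0, 0, 0, 0, 0, 0]],
  ],
  gripper=0,
)

```text
time: 16.62
position: [0.5039, -0.0287, 0.0292]
tool_rot: [0.772, 0.628, 0.077, -0.064]
ft_force: [1.4, 0.9, 1.1]
grip_width: 0.0279
grip_force: 44.7
```

```bash
python3 - <<'E'
from h import *
o=sensors.get_obs();print(o["q"].round(3),o["position"],o["tool_rot"].round(3),R.from_quat(o["tool_rot"]).as_matrix().round(3))
i,m=cam("top")
cv2.imwrite("pics/t2.png",cv2.resize(i[130:230,200:360],None,fx=5,fy=5,interpolation=cv2.INTER_CUBIC)[:,:,::-1])
E
```

```text
[-0.393  0.747  1.893  0.368  0.572 -0.505] [ 0.50389139 -0.02874377  0.02924726] [ 0.772  0.628  0.077 -0.064] [[ 0.2    0.979  0.038]
 [ 0.959 -0.204  0.195]
 [ 0.199 -0.002 -0.98 ]]
```

View pics/t2.png

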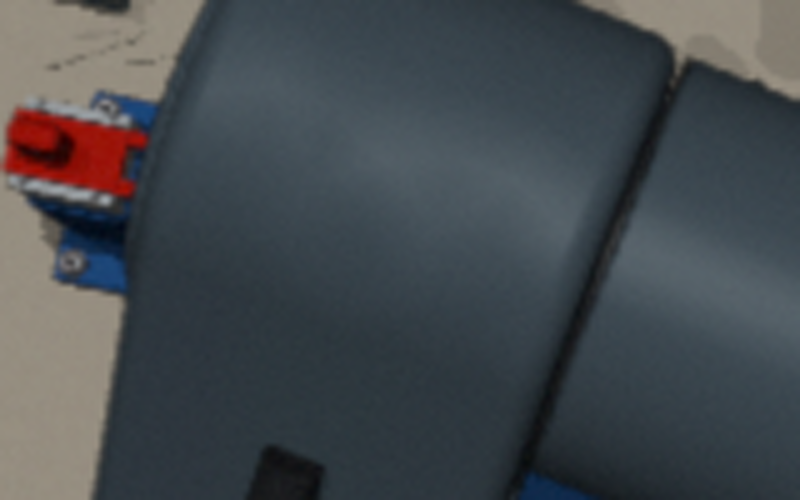

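Only the wrist and forearm show here; they hide the canister and leave just the red lock in view. The measured tool axis (−11.8°) fits the fixture direction. Lifting 43 mm and then inserting along the axis.

```bash
python3 - <<'E'
from h import *
p=np.array([.5298,.0942]);y=np.array([np.cos(np.radians(78)),np.sin(np.radians(78))])
rows(((*(p-.125*y),.0722),tilt(-12,.2),15),((*(p-.02*y),.0722),tilt(-12,.2),15),((*p,.0722),tilt(-12,.2),10))
E
```

```text
t 16.6667 at [ 0.5038 -0.0287  0.0292]
[[[3.1,-0.1,-14.0,-0.001,-0.0,0.001],[3.1,-0.1,-14.0,-0.001,-0.0,0.001],[3.1,-0.1,-14.0,-0.001,-0.0,0.001],[14.7,0.0,3.0,0.0,0.0,0.0],[14.7,0.0,3.0,0.0,0.0,0.0],[14.7,0.0,3.0,0.0,0.0,0.0],[14.7,0.0,3.0,0.0,0.0,0.0],[14.7,0.0,3.0,0.0,0.0,0.0]]]
[[[14.7,0.0,3.0,0.0,0.0,0.0],[14.7,0.0,3.0,0.0,0.0,0.0],[9.8,-0.0,2.0,0.0,0.0,0.0],[9.8,-0.0,2.0,0.0,0.0,0.0]]]
```

Emit:
drive_tool(
  deltas=[
    [[3, 0, -14, 0, 0, 0], [3, 0, -14, 0, 0, 0], [3, 0, -14, 0, 0, 0], [0, 0, 0, 0, 0, 0], [0, 0, 0, 0, 0, 0], [0, 0, 0, 0, 0, 0]],
  ],
)

```text
time: 17.17
position: [0.5031, -0.0284, 0.0713]
tool_rot: [0.772, 0.628, 0.076, -0.065]
ft_force: [-0.7, -1.2, -2.5]
grip_width: 0.0281
grip_force: 44.7
```

```bash
python3 - <<'E'
from h import *
p=np.array([.5298,.0942]);y=np.array([np.cos(np.radians(78)),np.sin(np.radians(78))])
rows(((*(p-.085*y),.0722),tilt(-12,.2),15),((*(p-.02*y),.0722),tilt(-12,.2),15),((*p,.0722),tilt(-12,.2),10))
E
```

```text
t 17.1667 at [ 0.5031 -0.0284  0.0713]
[[[13.3,0.3,2.4,-0.002,0.0,0.001],[13.3,0.3,2.4,-0.002,0.0,0.001],[13.3,0.2,2.4,-0.002,0.0,0.001],[12.7,-0.0,2.6,0.0,0.0,0.0],[12.7,-0.0,2.6,0.0,0.0,0.0],[12.7,-0.0,2.6,0.0,0.0,0.0],[12.7,-0.0,2.6,0.0,0.0,0.0],[12.7,-0.0,2.6,0.0,0.0,0.0]]]
[[[9.8,-0.0,2.0,0.0,0.0,0.0],[9.8,-0.0,2.0,0.0,0.0,0.0]]]
```

Emit:
drive_tool(
  deltas=[
    [[13.3, 0.3, 2.4, 0, 0, 0], [13.3, 0.3, 2.4, 0, 0, 0], [13.3, 0.2, 2.4, 0, 0, 0], [0, 0, 0, 0, 0, 0]],
  ],
)

```text
time: 17.5
position: [0.5116, 0.0131, 0.0717]
tool_rot: [0.771, 0.628, 0.076, -0.066]
ft_force: [0.7, 0.2, -1.7]
grip_width: 0.0282
grip_force: 44.7
```

Emit:
drive_tool(
  deltas=[
    [[12.7, 0, 2.6, 0, 0, 0], [12.7, 0, 2.6, 0, 0, 0], [0, 0, 0, 0, 0, 0]],
  ],
)

```text
time: 17.75
position: [0.5172, 0.0378, 0.0719]
tool_rot: [0.772, 0.628, 0.076, -0.065]
ft_force: [-0.9, 0.2, -2.7]
grip_width: 0.0281
grip_force: 44.7
```

Emit:
drive_tool(
  deltas=[
    [[12.7, 0, 2.6, 0, 0, 0], [12.7, 0, 2.6, 0, 0, 0], [0, 0, 0, 0, 0, 0]],
  ],
)

```text
time: 18.0
position: [0.5227, 0.0628, 0.0721]
tool_rot: [0.772, 0.628, 0.076, -0.065]
ft_force: [-0.3, 0.2, -2.6]
grip_width: 0.0281
grip_force: 44.7
```

```bash
python3 - <<'E'
from h import *
p=np.array([.5298,.0942]);y=np.array([np.cos(np.radians(78)),np.sin(np.radians(78))])
o=sensors.get_obs();print(o["ft_force"],o["moment"])
rows(((*p,.0722),tilt(-12,.2),11))
E
```

```text
[-0.27491102  0.22257507 -2.6310882 ] [-0.38463715  0.09934832  0.03697793]
t 18.0 at [0.5227 0.0628 0.0721]
[[[10.5,0.2,2.1,-0.002,-0.0,0.002],[10.5,0.2,2.1,-0.002,-0.0,0.002],[10.5,0.2,2.1,-0.002,-0.0,0.002]]]
```

Emit:
drive_tool(
  deltas=[
    [[10.5, 0.2, 2.1, 0, 0, 0], [10.5, 0.2, 2.1, 0, 0, 0], [0, 0, 0, 0, 0, 0]],
  ],
)

```text
time: 18.25
position: [0.5281, 0.0839, 0.0726]
tool_rot: [0.772, 0.628, 0.076, -0.065]
ft_force: [-0.5, 0.6, -1.3]
grip_width: 0.028
grip_force: 44.7
```

Emit:
drive_tool(
  deltas=[
    [[5, 0.1, 1, 0, 0, 0], [5.5, 0.1, 1.1, 0, 0, 0], [0, 0, 0, 0, 0, 0], [0, 0, 0, 0, 0, 0]],
  ],
)

```text
time: 18.58
position: [0.5304, 0.0934, 0.0728]
tool_rot: [0.772, 0.628, 0.076, -0.064]
ft_force: [-0.2, -0.2, -1.6]
grip_width: 0.0284
grip_force: 44.7
```

```bash
python3 - <<'E'
from h import *
p=np.array([.5298,.0942])
o=sensors.get_obs();print(o["ft_force"],o["moment"])
rows(((*p,.0652),tilt(-12,.2),4))
E
```

```text
[-0.2298866  -0.15856971 -1.61291485] [-0.37180754  0.10703068 -0.02145515]
t 18.5833 at [0.5304 0.0934 0.0728]
[[[-0.4,-0.4,3.8,-0.002,0.0,0.002],[-0.4,-0.4,3.8,-0.002,0.0,0.002]]]
```

Clear of contact. Lowering in small steps while watching the force.

Emit:
drive_tool(
  deltas=[
    [[-0.5, 0, 3.5, 0, 0, 0], [-0.5, 0, 3, 0, 0, 0], [0, 0, 0, 0, 0, 0]],
  ],
)

```text
time: 18.83
position: [0.5301, 0.0934, 0.0656]
tool_rot: [0.772, 0.627, 0.076, -0.065]
ft_force: [-0.3, 0.5, -1.5]
grip_width: 0.0279
grip_force: 44.7
```

Emit:
drive_tool(
  deltas=[
    [[-0.2, 0, 1.5, 0, 0, 0], [0, 0, 0, 0, 0, 0]],
  ],
)

```text
time: 19.0
position: [0.5302, 0.0934, 0.0646]
tool_rot: [0.772, 0.628, 0.076, -0.064]
ft_force: [-1.2, -0.5, -0.5]
grip_width: 0.0283
grip_force: 44.7
```

Emit:
drive_tool(
  deltas=[
    [[-0.2, 0, 1, 0, 0, 0], [0, 0, 0, 0, 0, 0]],
  ],
)

```text
time: 19.17
position: [0.5303, 0.0934, 0.0644]
tool_rot: [0.772, 0.628, 0.077, -0.064]
ft_force: [-3.4, -2.3, 5.4]
grip_width: 0.0284
grip_force: 44.7
```

Emit:
drive_tool(
  deltas=[
    [[0, -0.8, 0.8, 0, 0, 0], [0, 0, 0, 0, 0, 0]],
  ],
)

```text
time: 19.33
position: [0.5302, 0.0934, 0.0642]
tool_rot: [0.772, 0.628, 0.077, -0.063]
ft_force: [-3.5, -3.6, 9.8]
grip_width: 0.0282
grip_force: 44.7
```

Emit:
drive_tool(
  deltas=[
    [[0, 0, 0, 0, 0, 0], [0, 0, 0, 0, 0, 0]],
  ],
  gripper=45,
  squeeze=10,
)

```text
time: 19.5
position: [0.5301, 0.0939, 0.0633]
tool_rot: [0.772, 0.627, 0.077, -0.064]
ft_force: [1.4, -0.6, -0.5]
grip_width: 0.0348
grip_force: 0.0
```

Emit:
drive_tool(
  deltas=[
    [[0, 0, 0, 0, 0, 0], [0, 0, 0, 0, 0, 0], [0, 0, -12, 0, 0, 0], [0, 0, -20, 0, 0, 0], [0, 0, -30, 0, 0, 0], [0, 0, -40, 0, 0, 0], [0, 0, -40, 0, 0, 0], [0, 0, -40, 0, 0, 0]],
  ],
)

```text
time: 20.17
position: [0.5221, 0.0581, 0.2435]
tool_rot: [0.772, 0.628, 0.076, -0.064]
ft_force: [1.2, -0.5, -0.0]
grip_width: 0.0395
grip_force: 0.0
```

Emit:
drive_tool(
  deltas=[
    [[0, 0, -38, 0, 0, 0], [0, 0, -38, 0, 0, 0], [15, 0, -20, 0, -0.1, 0], [15, 0, 0, 0, -0.1, 0], [0, 0, 0, 0, 0, 0], [0, 0, 0, 0, 0, 0]],
  ],
)

```text
time: 20.67
position: [0.5249, 0.0703, 0.3409]
tool_rot: [0.775, 0.632, -0.0, -0.001]
ft_force: [-0.2, -0.1, -0.4]
grip_width: 0.0388
grip_force: 0.0
```

```bash
python3 - <<'E'
from h import *
import pickle
i,m=cam("wrist");pickle.dump((i,m),open("w6.pkl","wb"));print(sensors.get_obs()["position"])
y=np.array([np.cos(np.radians(78)),np.sin(np.radians(78)),0]);O=np.array([.5374,.130,0])
z=np.array([0,0,1])
print(proj(m,[O-.0725*y+.05*z,O-.06*y+.05*z,O-.047*y+.05*z,O+.05*z,O+.048*y+.215*z]))
u=proj(m,O+.05*z)[0].astype(int);x0,y0=u[0]-100,max(u[1]-130,0);print(x0,y0)
cv2.imwrite("pics/g.png",cv2.resize(i[y0:y0+200,x0:x0+200],None,fx=3,fy=3,interpolation=cv2.INTER_CUBIC)[:,:,::-1])
E
```

```text
[0.52453961 0.06937921 0.34003188]
[[315.64635426 175.89757913]
 [315.71131789 167.44016084]
 [315.77986361 158.51640321]
 [316.03640522 125.11803121]
 [315.79208403  68.10459004]]
216 0
```

View pics/g.png

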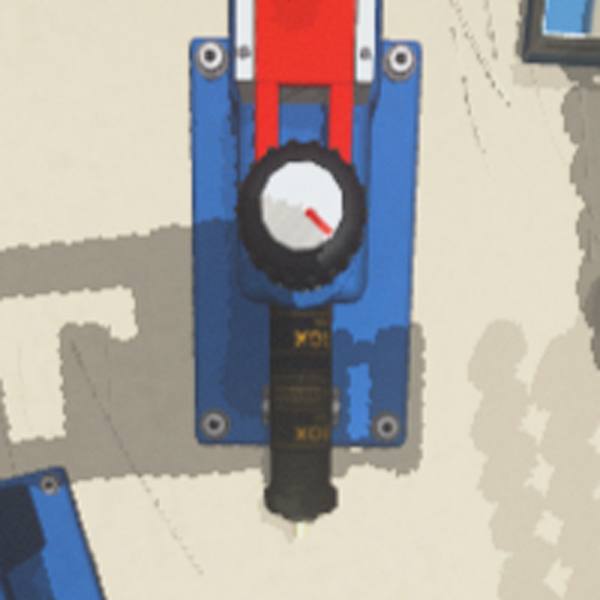

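The canister is seated: valve tip at (299,530) in the crop against 176 predicted (under 1 mm off), cap end under the arm. The knob's disc centre at (301,205) matches the screw prediction. Next I go over the knob with the wrist pre-wound so there are about 5 rad to turn.

```bash
python3 - <<'E'
from h import *
import pickle
from tri import *
for z in(.17,.19):print("paddle",ray(m3,L(303,40),z).round(4),ray(m4,Rr(690,130),z).round(4))
k=(.5474,.1770)
rows(((*k,.28),66),((*k,.28),145))
E
```

```text
paddle [0.5683 0.2657 0.17  ] [0.5682 0.2662 0.17  ]
paddle [0.5641 0.2592 0.19  ] [0.5635 0.265  0.19  ]
t 20.7167 at [0.5245 0.0694 0.34  ]
[[[9.2,0.1,5.0,-0.0,-0.0,-0.113],[9.1,1.1,5.0,-0.0,-0.0,-0.113],[8.9,2.1,5.0,-0.0,-0.0,-0.113],[8.6,3.1,5.0,-0.0,-0.0,-0.113],[8.2,4.1,5.0,-0.0,-0.0,-0.113],[7.7,5.0,5.0,-0.0,-0.0,-0.113],[7.1,5.8,5.0,-0.0,-0.0,-0.113],[6.4,6.6,5.0,-0.0,-0.0,-0.113]]]
[[[5.6,7.2,5.0,-0.0,-0.0,-0.113],[4.8,7.8,5.0,-0.0,-0.0,-0.113],[3.9,8.3,5.0,-0.0,-0.0,-0.113],[2.9,8.7,5.0,-0.0,-0.0,-0.113],[0.0,0.0,0.0,0.0,0.0,-0.115],[0.0,0.0,0.0,0.0,0.0,-0.115],[0.0,0.0,0.0,0.0,0.0,-0.115],[0.0,0.0,0.0,0.0,0.0,-0.115]]]
[[[0.0,0.0,0.0,0.0,0.0,-0.115],[0.0,0.0,0.0,0.0,0.0,-0.115],[0.0,0.0,0.0,0.0,0.0,-0.115],[0.0,0.0,0.0,0.0,0.0,-0.115],[0.0,0.0,0.0,0.0,0.0,-0.115],[0.0,0.0,0.0,0.0,0.0,-0.115],[0.0,0.0,0.0,0.0,0.0,-0.115],[0.0,0.0,0.0,0.0,0.0,-0.115]]]
```

Emit:
drive_tool(
  deltas=[
    [[9, 0, 5, 0, 0, -0.113], [9, 1, 5, 0, 0, -0.113], [9, 2, 5, 0, 0, -0.113], [8.5, 3, 5, 0, 0, -0.113], [8, 4, 5, 0, 0, -0.113], [7.7, 5, 5, 0, 0, -0.113], [7, 6, 5, 0, 0, -0.113], [6.4, 6.6, 5, 0, 0, -0.113]],
  ],
  gripper=70,
)

```text
time: 21.38
position: [0.5399, 0.1388, 0.2986]
tool_rot: [0.421, 0.907, -0.001, -0.003]
ft_force: [-0.7, 0.6, 0.7]
grip_width: 0.0606
grip_force: 0.0
```

Emit:
drive_tool(
  deltas=[
    [[5.5, 7, 5, 0, 0, -0.113], [5, 8, 5, 0, 0, -0.113], [4, 8, 5, 0, 0, -0.113], [3, 8.5, 5, 0, 0, -0.113], [0, 0, 0, 0, 0, -0.115], [0, 0, 0, 0, 0, -0.115], [0, 0, 0, 0, 0, -0.115], [0, 0, 0, 0, 0, -0.115]],
  ],
)

```text
time: 22.05
position: [0.5468, 0.174, 0.2787]
tool_rot: [-0.022, 1.0, 0.0, -0.003]
ft_force: [-0.2, -0.1, 0.5]
grip_width: 0.0608
grip_force: 0.0
```

Emit:
drive_tool(
  deltas=[
    [[0, 0, 0, 0, 0, -0.115], [0, 0, 0, 0, 0, -0.115], [0, 0, 0, 0, 0, -0.115], [0, 0, 0, 0, 0, -0.115], [0, 0, 0, 0, 0, -0.115], [0, 0, 0, 0, 0, -0.115], [0, 0, 0, 0, 0, -0.115], [0, 0, 0, 0, 0, -0.115]],
  ],
)

```text
time: 22.72
position: [0.5468, 0.1739, 0.2788]
tool_rot: [-0.463, 0.886, 0.002, -0.003]
ft_force: [0.8, -0.3, -0.2]
grip_width: 0.061
grip_force: 0.0
```

```bash
python3 - <<'E'
from h import *
print(sensors.get_obs()["q"].round(3))
k=(.5474,.1770)
rows(((*k,.235),145,25),((*k,.205),145,15))
E
```

```text
[ 1.120e-01  4.220e-01  1.520e+00  1.000e-03  1.206e+00 -2.422e+00]
t 22.7167 at [0.5468 0.1739 0.2788]
[[[-1.5,0.5,21.9,0.003,-0.001,0.002],[-1.5,0.6,21.9,0.003,-0.001,0.002],[0.0,0.0,15.0,0.0,0.0,0.0],[0.0,0.0,15.0,0.0,0.0,0.0]]]
```

Emit:
drive_tool(
  deltas=[
    [[-1.5, 0.5, 22, 0.003, 0, 0], [-1.5, 0.5, 22, 0.003, 0, 0], [0, 0, 15, 0, 0, 0], [0, 0, 14, 0, 0, 0], [0, 0, 0, 0, 0, 0], [0, 0, 0, 0, 0, 0]],
  ],
)

```text
time: 23.22
position: [0.5475, 0.1772, 0.2056]
tool_rot: [-0.461, 0.887, -0.001, -0.002]
ft_force: [0.3, -0.5, 1.0]
grip_width: 0.0608
grip_force: 0.0
```

Emit:
drive_tool(
  deltas=[
    [[0, 0, 0, 0, 0, 0], [0, 0, 0, 0, 0, 0], [0, 0, 0, 0, 0, 0], [0, 0, 0, 0, 0, 0], [0, 0, 0, 0, 0, 0], [0, 0, 0, 0, 0, 0]],
  ],
  gripper=0,
  squeeze=30,
)

```text
time: 23.72
position: [0.5482, 0.1789, 0.2076]
tool_rot: [-0.462, 0.887, -0.001, 0.0]
ft_force: [-1.3, 1.0, 2.9]
grip_width: 0.0356
grip_force: 30.0
```

```bash
python3 - <<'E'
from h import *
o=sensors.get_obs();print(o["q"].round(3),o["position"],o["ft_force"].round(2),o["moment"].round(3),R.from_quat(o["tool_rot"]).as_matrix().round(3)[:,1])
E
```

```text
[ 0.123  0.508  1.595 -0.003  1.037 -2.407] [0.54817214 0.17889935 0.20755315] [-1.33  0.97  2.9 ] [ 0.24   0.388 -0.028] [-0.819  0.573 -0.003]
```

Emit:
drive_tool(
  deltas=[
    [[0, 0, 0.6, 0, 0, 0.12], [0, 0, 0.6, 0, 0, 0.12], [0, 0, 0.6, 0, 0, 0.12], [0, 0, 0.6, 0, 0, 0.12], [0, 0, 0.6, 0, 0, 0.12], [0, 0, 0.6, 0, 0, 0.12], [0, 0, 0.6, 0, 0, 0.12], [0, 0, 0.6, 0, 0, 0.12]],
  ],
)

```text
time: 24.38
position: [0.5487, 0.1776, 0.2027]
tool_rot: [0.002, 1.0, -0.003, 0.001]
ft_force: [-0.7, -2.0, 2.9]
grip_width: 0.0354
grip_force: 30.0
```

```bash
cat > s.py <<'E'
from h import *
o=sensors.get_obs();y=R.from_quat(o["tool_rot"]).apply([0,1,0]);print("q6",o["q"][5].round(3),"psi",np.arctan2(y[1],y[0]).round(3),o["position"].round(4),o["ft_force"].round(2),o["moment"].round(3),o["time"], o["grip_width"])
E
python3 s.py
```

```text
q6 -1.441 psi 1.566 [0.5487 0.1776 0.2027] [-0.72 -2.    2.95] [-0.639  0.133  0.02 ] 24.3833 0.035370772084034094
```

Emit:
drive_tool(
  deltas=[
    [[0, 0, 0.6, 0, 0, 0.12], [0, 0, 0.6, 0, 0, 0.12], [0, 0, 0.6, 0, 0, 0.12], [0, 0, 0.6, 0, 0, 0.12], [0, 0, 0.6, 0, 0, 0.12], [0, 0, 0.6, 0, 0, 0.12], [0, 0, 0.6, 0, 0, 0.12], [0, 0, 0.6, 0, 0, 0.12]],
  ],
)

```text
time: 25.05
position: [0.5476, 0.1766, 0.1977]
tool_rot: [0.464, 0.886, -0.003, 0.002]
ft_force: [-2.0, -5.3, 4.1]
grip_width: 0.0351
grip_force: 30.0
```

```bash
python3 s.py
```

```text
q6 -0.481 psi 0.607 [0.5476 0.1766 0.1977] [-2.   -5.28  4.14] [-1.091  0.631  0.004] 25.05 0.035108975634714455
```

Emit:
drive_tool(
  deltas=[
    [[0, 0, 0.6, 0, 0, 0.12], [0, 0, 0.6, 0, 0, 0.12], [0, 0, 0.6, 0, 0, 0.12], [0, 0, 0.6, 0, 0, 0.12], [0, 0, 0.6, 0, 0, 0.12]],
  ],
)

```text
time: 25.47
position: [0.5467, 0.1766, 0.1947]
tool_rot: [0.705, 0.709, -0.003, 0.002]
ft_force: [-3.8, -4.4, 5.4]
grip_width: 0.0354
grip_force: 30.0
```

```bash
python3 s.py
```

```text
q6 0.119 psi 0.006 [0.5467 0.1766 0.1947] [-3.83 -4.37  5.43] [-1.038  0.943 -0.031] 25.4667 0.03542922509288645
```

Emit:
drive_tool(
  deltas=[
    [[0, 0, 0.6, 0, 0, 0.12], [0, 0, 0.6, 0, 0, 0.12]],
  ],
)

```text
time: 25.63
position: [0.5464, 0.1767, 0.1934]
tool_rot: [0.785, 0.62, -0.003, 0.002]
ft_force: [-4.8, -4.3, 6.3]
grip_width: 0.0357
grip_force: 30.0
```

```bash
python3 s.py
```

```text
q6 0.359 psi -0.234 [0.5464 0.1767 0.1934] [-4.79 -4.25  6.3 ] [-0.93   1.059  0.041] 25.6333 0.03568393966411397
```

Emit:
drive_tool(
  deltas=[
    [[0, 0, 0.6, 0, 0, 0.12], [0, 0, 0.6, 0, 0, 0.12]],
  ],
)

```text
time: 25.8
position: [0.5461, 0.1769, 0.1922]
tool_rot: [0.853, 0.521, -0.003, 0.002]
ft_force: [-4.9, -4.0, 6.5]
grip_width: 0.0352
grip_force: 30.0
```

```bash
python3 s.py
```

```text
q6 0.599 psi -0.474 [0.5461 0.1769 0.1922] [-4.88 -4.04  6.47] [-0.711  1.225  0.011] 25.8 0.03524908844939781
```

Emit:
drive_tool(
  deltas=[
    [[0, 0, 0.6, 0, 0, 0.12], [0, 0, 0.6, 0, 0, 0.12]],
  ],
)

```text
time: 25.97
position: [0.5459, 0.1771, 0.191]
tool_rot: [0.91, 0.415, -0.003, 0.002]
ft_force: [-5.2, -3.0, 6.6]
grip_width: 0.035
grip_force: 30.0
```

```bash
python3 s.py
```

```text
q6 0.839 psi -0.714 [0.5459 0.1771 0.191 ] [-5.23 -3.01  6.65] [-0.595  1.142  0.03 ] 25.9667 0.03497686118229136
```

Emit:
drive_tool(
  deltas=[
    [[0, 0, 0.6, 0, 0, 0.12], [0, 0, 0.6, 0, 0, 0.12]],
  ],
)

```text
time: 26.13
position: [0.5458, 0.1774, 0.1898]
tool_rot: [0.953, 0.303, -0.003, 0.002]
ft_force: [-5.4, -2.2, 5.9]
grip_width: 0.0355
grip_force: 30.0
```

```bash
python3 s.py
```

```text
q6 1.079 psi -0.954 [0.5458 0.1774 0.1898] [-5.4  -2.23  5.9 ] [-0.418  1.193  0.035] 26.1333 0.03553833799086035
```

Emit:
drive_tool(
  deltas=[
    [[0, 0, 0.6, 0, 0, 0.12], [0, 0, 0.6, 0, 0, 0.12]],
  ],
)

```text
time: 26.3
position: [0.5457, 0.1777, 0.1885]
tool_rot: [0.982, 0.187, -0.003, 0.002]
ft_force: [-5.2, -2.5, 6.2]
grip_width: 0.0353
grip_force: 30.0
```

```bash
python3 s.py
```

```text
q6 1.319 psi -1.194 [0.5457 0.1777 0.1885] [-5.2  -2.54  6.18] [-0.256  1.211  0.07 ] 26.3 0.035250343360533
```

Emit:
drive_tool(
  deltas=[
    [[0, 0, 0.6, 0, 0, 0.12], [0, 0, 0.6, 0, 0, 0.12]],
  ],
)

```text
time: 26.47
position: [0.5459, 0.178, 0.1877]
tool_rot: [0.998, 0.068, -0.002, 0.002]
ft_force: [-6.3, -0.8, 10.3]
grip_width: 0.0353
grip_force: 30.0
```

```bash
python3 s.py
```

```text
q6 1.559 psi -1.434 [0.5459 0.178  0.1877] [-6.33 -0.84 10.3 ] [-0.138  1.322  0.234] 26.4667 0.03531673884457561
```

Emit:
drive_tool(
  deltas=[
    [[0, 0, 0.4, 0, 0, 0.12], [0, 0, 0.4, 0, 0, 0.12]],
  ],
)

```text
time: 26.63
position: [0.5462, 0.1783, 0.1876]
tool_rot: [0.999, -0.052, -0.001, 0.002]
ft_force: [-7.2, -1.4, 14.1]
grip_width: 0.0355
grip_force: 30.0
```

```bash
python3 s.py
```

```text
q6 1.799 psi -1.674 [0.5462 0.1783 0.1876] [-7.2  -1.35 14.08] [-0.022  1.372  0.183] 26.6333 0.035515369446938075
```

Contact: the moment jumped to 0.23 and z stopped near q6 ≈ 1.5. I'll turn about 0.84 rad more without descending, which gives a total slip of about 1.15 rad, or three clicks.

Emit:
drive_tool(
  deltas=[
    [[0, 0, -0.3, 0, 0, 0], [0, 0, 0, 0, 0, 0.12], [0, 0, 0, 0, 0, 0.12], [0, 0, 0, 0, 0, 0.12]],
  ],
  squeeze=45,
)

```text
time: 26.97
position: [0.5462, 0.1786, 0.1877]
tool_rot: [0.973, -0.23, -0.001, 0.002]
ft_force: [-5.9, -0.6, 9.0]
grip_width: 0.0351
grip_force: 45.0
```

```bash
python3 s.py
```

```text
q6 2.159 psi -2.034 [0.5462 0.1786 0.1877] [-5.93 -0.61  9.  ] [0.128 1.214 0.12 ] 26.9667 0.035062343394938196
```

Emit:
drive_tool(
  deltas=[
    [[0, 0, 0, 0, 0, 0.12], [0, 0, 0, 0, 0, 0.12]],
  ],
)

```text
time: 27.13
position: [0.5464, 0.1789, 0.1877]
tool_rot: [0.939, -0.344, -0.0, 0.001]
ft_force: [-4.8, 0.6, 9.0]
grip_width: 0.0353
grip_force: 45.0
```

```bash
python3 s.py
```

```text
q6 2.399 psi -2.274 [0.5464 0.1789 0.1877] [-4.85  0.61  9.  ] [0.249 1.149 0.077] 27.1333 0.035295872098633704
```

Emit:
drive_tool(
  deltas=[
    [[0, 0, 0, 0, 0, 0.12], [0, 0, 0, 0, 0, 0.12]],
  ],
)

```text
time: 27.3
position: [0.5467, 0.179, 0.1877]
tool_rot: [0.891, -0.454, -0.0, 0.001]
ft_force: [-4.6, 1.2, 8.9]
grip_width: 0.0349
grip_force: 45.0
```

```bash
python3 s.py
```

```text
q6 2.639 psi -2.514 [0.5467 0.179  0.1877] [-4.62  1.16  8.9 ] [0.373 1.044 0.151] 27.3 0.03488904680894816
```

Emit:
drive_tool(
  deltas=[
    [[0, 0, 0, 0, 0, 0], [0, 0, 0, 0, 0, 0], [0, 0, 0, 0, 0, 0], [0, 0, -10, 0, 0, 0], [0, 0, -20, 0, 0, 0], [0, 0, -30, 0, 0, 0], [0, 0, -30, 0, 0, 0], [0, 0, -10, 0, 0, -0.12]],
  ],
  gripper=75,
)

```text
time: 27.97
position: [0.5509, 0.179, 0.2917]
tool_rot: [0.918, -0.397, 0.005, -0.001]
ft_force: [-0.1, 0.6, 0.3]
grip_width: 0.0648
grip_force: 0.0
```

Emit:
drive_tool(
  deltas=[
    [[0, 0, 0, 0, 0, -0.12], [0, 0, 0, 0, 0, -0.12], [0, 0, 0, 0, 0, -0.12], [0, 0, 0, 0, 0, -0.12], [0, 0, 0, 0, 0, -0.12], [0, 0, 0, 0, 0, -0.12], [0, 0, 0, 0, 0, -0.12], [0, 0, 0, 0, 0, -0.12]],
  ],
)

```text
time: 28.63
position: [0.5486, 0.1786, 0.2872]
tool_rot: [0.997, 0.074, 0.001, 0.001]
ft_force: [-0.3, -0.1, 0.9]
grip_width: 0.0652
grip_force: 0.0
```

Emit:
drive_tool(
  deltas=[
    [[0, 0, 0, 0, 0, -0.12], [0, 0, 0, 0, 0, -0.12], [0, 0, 0, 0, 0, -0.12], [0, 0, 0, 0, 0, -0.12], [0, 0, 0, 0, 0, -0.12], [0, 0, 0, 0, 0, -0.12], [0, 0, 0, 0, 0, -0.12], [0, 0, 0, 0, 0, -0.12]],
  ],
)

```text
time: 29.3
position: [0.5486, 0.1786, 0.2872]
tool_rot: [0.85, 0.526, 0.001, 0.002]
ft_force: [0.7, -0.3, -0.1]
grip_width: 0.0655
grip_force: 0.0
```

Emit:
drive_tool(
  deltas=[
    [[0, 0, 0, 0, 0, -0.12], [0, 0, 0, 0, 0, -0.12], [0, 0, 0, 0, 0, -0.06], [0, 0, 0, 0, 0, 0], [0, 0, 0, 0, 0, 0]],
  ],
)

```text
time: 29.72
position: [0.5485, 0.1787, 0.287]
tool_rot: [0.765, 0.644, 0.0, 0.002]
ft_force: [0.4, 0.5, 0.2]
grip_width: 0.0652
grip_force: 0.0
```

```bash
python3 s.py; python3 - <<'E'
from h import *
import pickle
i,m=cam("wrist");pickle.dump((i,m),open("w7.pkl","wb"))
y=np.array([np.cos(np.radians(78)),np.sin(np.radians(78)),0]);O=np.array([.5374,.130,0]);z=np.array([0,0,1])
P=proj(m,[O+s*y+h*z for s in(.12,.135,.15) for h in(.16,.19)]);print(P.round(1).tolist())
u=P[2].astype(int);x0,y0=u[0]-70,max(u[1]-70,0);print(x0,y0)
cv2.imwrite("pics/p.png",cv2.resize(i[y0:y0+140,x0:x0+140],None,fx=4,fy=4,interpolation=cv2.INTER_CUBIC)[:,:,::-1])
E
```

```text
q6 0.295 psi -0.171 [0.5485 0.1787 0.287 ] [0.36 0.49 0.18] [-0.125  0.077  0.048] 29.7167 0.0652319482580046
[[316.7, 116.1], [316.8, 115.6], [317.3, 97.9], [317.6, 95.0], [318.1, 79.2], [318.4, 73.8]]
247 27
```

View pics/p.png

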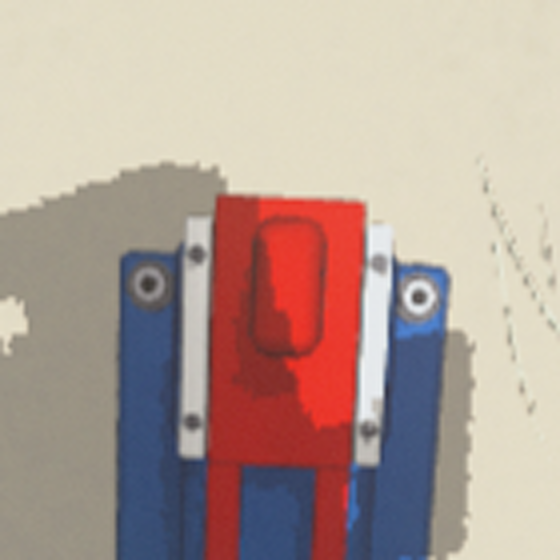

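The crop (4x, offset (247,27)) shows the red paddle's top centre at (288,286). It spans 253–324 by 215–357, matching 14 x 26 mm at a height of about 0.19 m.

```bash
python3 - <<'E'
from h import *
import pickle
i,m=pickle.load(open("w7.pkl","rb"))
y=np.array([np.cos(np.radians(78)),np.sin(np.radians(78)),0]);O=np.array([.5374,.130,0]);x=np.array([y[1],-y[0],0])
for z in(.185,.19,.195):
    p=ray(m,(319,98.3),z);print(p.round(4),"fix",((p-O)@x).round(4),((p-O)@y).round(4))
p=ray(m,(319,98.3),.19)
rows(((p[0],p[1],.265),-12,35),((p[0],p[1],.185),-12,20))
E
```

```text
[0.5663 0.2599 0.185 ] fix 0.0012 0.133
[0.5661 0.2595 0.19  ] fix 0.0012 0.1327
[0.566  0.2592 0.195 ] fix 0.0011 0.1323
t 29.7667 at [0.5485 0.1786 0.287 ]
[[[27.6,1.2,7.3,0.001,0.001,0.013],[27.6,0.8,7.3,0.001,0.001,0.013],[27.6,0.5,7.3,0.001,0.001,0.013],[0.0,0.0,16.0,0.0,0.0,0.0],[0.0,0.0,16.0,0.0,0.0,0.0],[0.0,0.0,16.0,0.0,0.0,0.0],[0.0,0.0,16.0,0.0,0.0,0.0],[0.0,0.0,16.0,0.0,0.0,0.0]]]
```

Emit:
drive_tool(
  deltas=[
    [[27.6, 1, 7, 0, 0, 0.013], [27.6, 1, 7, 0, 0, 0.013], [27.6, 0.5, 7, 0, 0, 0.013], [0, 0, 16, 0, 0, 0], [0, 0, 16, 0, 0, 0], [0, 0, 0, 0, 0, 0], [0, 0, 0, 0, 0, 0]],
  ],
  gripper=45,
)

```text
time: 30.35
position: [0.5653, 0.2594, 0.2326]
tool_rot: [0.777, 0.63, -0.001, 0.001]
ft_force: [0.4, -0.4, -0.9]
grip_width: 0.0401
grip_force: 0.0
```

```bash
python3 s.py; python3 - <<'E'
from h import *
rows(((.5661,.2595,.187),-12,16))
E
```

```text
q6 0.462 psi -0.209 [0.5653 0.2594 0.2326] [ 0.38 -0.43 -0.91] [-0.028  0.017 -0.034] 30.35 0.040081449767048874
t 30.35 at [0.5653 0.2594 0.2326]
[[[0.1,0.3,15.2,0.0,0.001,0.0],[0.1,0.3,15.2,0.0,0.001,0.0],[0.1,0.3,15.2,0.0,0.001,0.0]]]
```

Emit:
drive_tool(
  deltas=[
    [[0, 0.3, 15, 0, 0, 0], [0, 0.3, 15, 0, 0, 0], [0, 0.3, 14, 0, 0, 0], [0, 0, 0, 0, 0, 0], [0, 0, 0, 0, 0, 0]],
  ],
)

```text
time: 30.77
position: [0.5671, 0.2589, 0.19]
tool_rot: [0.777, 0.629, 0.0, 0.002]
ft_force: [-0.1, 0.7, 0.4]
grip_width: 0.0388
grip_force: 0.0
```

Emit:
drive_tool(
  deltas=[
    [[0, 0, 0, 0, 0, 0], [0, 0, 0, 0, 0, 0], [0, 0, 0, 0, 0, 0], [0, 0, 0, 0, 0, 0], [0, 0, 0, 0, 0, 0], [0, 0, 0, 0, 0, 0]],
  ],
  gripper=0,
  squeeze=25,
)

```text
time: 31.27
position: [0.5647, 0.2598, 0.19]
tool_rot: [0.777, 0.629, -0.001, -0.0]
ft_force: [-4.5, 0.5, 4.4]
grip_width: 0.0138
grip_force: 25.0
```

```bash
python3 s.py
```

```text
q6 0.462 psi -0.209 [0.5647 0.2598 0.19  ] [-4.5   0.46  4.42] [ 0.188  0.919 -0.14 ] 31.2667 0.013833986297695078
```

Emit:
drive_tool(
  deltas=[
    [[0, -1, 0, 0, 0, 0], [-3, 0, 0, 0, 0, 0], [-3, 0, 0, 0, 0, 0], [-3, 0, 0, 0, 0, 0], [-3, 0, 0, 0, 0, 0], [-3, 0, 0, 0, 0, 0], [0, 0, 0, 0, 0, 0]],
  ],
)

```text
time: 31.85
position: [0.5614, 0.245, 0.19]
tool_rot: [0.777, 0.629, -0.001, 0.0]
ft_force: [-4.7, 2.4, 6.5]
grip_width: 0.0142
grip_force: 25.0
```

```bash
python3 s.py
```

```text
q6 0.44 psi -0.209 [0.5614 0.245  0.19  ] [-4.72  2.35  6.52] [ 0.252  1.001 -0.228] 31.85 0.014159449761073698
```

Emit:
drive_tool(
  deltas=[
    [[-2, 0, 0, 0, 0, 0], [-1.5, 0, 0, 0, 0, 0], [0, 0, 0, 0, 0, 0]],
  ],
)

```text
time: 32.1
position: [0.5607, 0.2419, 0.19]
tool_rot: [0.777, 0.63, -0.001, 0.0]
ft_force: [-4.4, 2.3, 5.6]
grip_width: 0.0139
grip_force: 25.0
```

```bash
python3 s.py
```

```text
q6 0.435 psi -0.209 [0.5607 0.2419 0.19  ] [-4.44  2.35  5.59] [ 0.4    1.006 -0.183] 32.1 0.013899376059808304
```

Emit:
drive_tool(
  deltas=[
    [[-1, 0, 0, 0, 0, 0], [-1, 0, 0, 0, 0, 0], [0, 0, 0, 0, 0, 0]],
  ],
)

```text
time: 32.35
position: [0.5604, 0.2404, 0.19]
tool_rot: [0.777, 0.629, -0.0, 0.0]
ft_force: [-4.1, 4.0, 5.0]
grip_width: 0.0141
grip_force: 25.0
```

Emit:
drive_tool(
  deltas=[
    [[-1, 0, 0, 0, 0, 0], [-1, 0, 0, 0, 0, 0], [0, 0, 0, 0, 0, 0]],
  ],
)

```text
time: 32.6
position: [0.5604, 0.2403, 0.1901]
tool_rot: [0.777, 0.629, 0.002, -0.001]
ft_force: [-4.1, 9.5, 3.9]
grip_width: 0.0135
grip_force: 25.0
```

Emit:
drive_tool(
  deltas=[
    [[-1, 0, 0, 0, 0, 0], [0, 0, 0, 0, 0, 0]],
  ],
)

```text
time: 32.77
position: [0.5604, 0.2402, 0.1901]
tool_rot: [0.777, 0.629, 0.002, -0.001]
ft_force: [-3.9, 11.5, 4.4]
grip_width: 0.0135
grip_force: 25.0
```

The lock is at its end stop (20 mm of travel, force climbing to 11.5 N). Releasing and retreating.

Emit:
drive_tool(
  deltas=[
    [[0, 0, 0, 0, 0, 0], [0, 0, 0, 0, 0, 0], [0, 0, 0, 0, 0, 0], [0, 0, -10, 0, 0, 0], [0, 0, -20, 0, 0, 0], [0, 0, -30, 0, 0, 0], [0, 0, -30, 0, 0, 0], [0, 0, 0, 0, 0, 0]],
  ],
  gripper=50,
)

```text
time: 33.43
position: [0.5649, 0.237, 0.2868]
tool_rot: [0.777, 0.63, 0.006, 0.005]
ft_force: [1.1, -0.0, 1.2]
grip_width: 0.043
grip_force: 0.0
```

Emit:
drive_tool(
  deltas=[
    [[-32, 0, 0, 0, 0, 0], [-32, 0, 0, 0, 0, 0], [0, 0, 0, 0, 0, 0], [0, 0, 0, 0, 0, 0]],
  ],
)

```text
time: 33.77
position: [0.5477, 0.1725, 0.2801]
tool_rot: [0.778, 0.629, 0.0, 0.002]
ft_force: [-0.1, 0.6, 0.1]
grip_width: 0.0434
grip_force: 0.0
```

```bash
python3 s.py; python3 - <<'E'
from h import *
i,m=cam("wrist")
y=np.array([np.cos(np.radians(78)),np.sin(np.radians(78)),0]);O=np.array([.5374,.130,0])
hsv=cv2.cvtColor(i,cv2.COLOR_RGB2HSV);msk=((hsv[...,0]<8)|(hsv[...,0]>172))&(hsv[...,1]>150)&(hsv[...,2]>80)
msk[:, :270]=0;msk[:,370:]=0
# rear edge of the red plate (z~.155), along fixture axis
r=np.where(msk[:200].sum(1)>15)[0];print(r[:2],r[-2:])
print("rear y", (ray(m,(318,r[0]),.155)-O)@y)
import pickle;i7,m7=pickle.load(open("w7.pkl","rb"));print("before",(ray(m7,(247+72,27+197/4),.155)-O)@y)
E
```

```text
q6 0.325 psi -0.211 [0.5477 0.1725 0.2801] [-0.07  0.55  0.14] [-0.086  0.054 -0.021] 33.7667 0.04341374100004615
[93 94] [171 172]
rear y 0.1326076038856197
before 0.15303449338412584
```

```bash
python3 -c "
from h import *
print(ticket.hand_in())"
```

```text
the job is handed in; nothing more can be done
None
```

The job is handed in at about 34 s. The canister is seated valve-out and clamped, with about three clutch clicks estimated from the turn past contact. The red lock moved 20 mm to its end stop and was released, and q6 briefly read 2.854 against its rounded 2.85 limit early on.

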